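# Assemble the two fish breeding tanks

## Task

Make up the two breeding tanks for tonight's fish crosses: hang each blue insert fully home in the tank of its own length, then lay the teal lid of that length on top, flat, centred and square so that it covers the whole mouth. Lower every piece gently, do not drop it; leave the tanks standing where they are, and do not disturb the feed jar, valve, dishes and strainer.

Things in the scene. Friction and masses are not known exactly. Their poses are not given: they have to be found in the camera images.
- long_tank: The longer breeding tank: open clear box with a black rim, 180 x 90 mm outside and 80 mm high, walls 4 mm (mouth 172 x 82 mm), about 0.55 kg, loose on the table. Origin: centre of its underside, on the table; x along its length, y across, z up.
- long_insert: Blue slotted basket of the longer tank, upright, 60 mm high, 0.09 kg. Top flange 4 mm thick, 186 x 96 mm; basket below 164 x 74, tapering to 154 x 64 mm. Lift by the bridge across its mouth: 12 mm thick, 70 mm long (y), 46 to 60 mm high, 70 mm free on both sides. Origin: centre of underside; x along its length. Hung home, flange on the rim, its origin is 24 mm above the tank's.
- long_lid: Teal lid of the longer tank, lying flat: panel 196 x 106 mm, 4 mm thick, 0.08 kg, with a bridge handle across its middle: bar 12 mm thick, 62 mm long (y), from 20 to 36 mm high, on two 10 mm posts. Origin: centre of underside; x along its length. On its tank it lies on the insert's flange, origin 84 mm above the tank's.
- short_tank: The shorter breeding tank: open clear box with a black rim, 130 x 90 mm outside and 80 mm high, walls 4 mm (mouth 122 x 82 mm), about 0.55 kg, loose on the table. Origin: centre of its underside, on the table; x along its length, y across, z up.
- short_insert: Blue slotted basket of the shorter tank, upright, 60 mm high, 0.09 kg. Top flange 4 mm thick, 136 x 96 mm; basket below 114 x 74, tapering to 104 x 64 mm. Lift by the bridge across its mouth: 12 mm thick, 70 mm long (y), 46 to 60 mm high, 45 mm free on both sides. Origin: centre of underside; x along its length. Hung home, flange on the rim, its origin is 24 mm above the tank's.
- short_lid: Teal lid of the shorter tank, lying flat: panel 146 x 106 mm, 4 mm thick, 0.08 kg, with a bridge handle across its middle: bar 12 mm thick, 62 mm long (y), from 20 to 36 mm high, on two 10 mm posts. Origin: centre of underside; x along its length. On its tank it lies on the insert's flange, origin 84 mm above the tank's.
- feed_jar: Bystander: brownish feed jar with a red cap, 54 mm in diameter, 85 mm high. Origin: centre of its underside. Leave it alone.
- ball_valve: Bystander: grey pipe valve lying down, about 120 mm long (x) and 66 mm high, with dark union nuts and a red handle on top. Origin: under its middle. Leave it alone.
- petri_stack: Bystander: stack of whitish round dishes, 91 mm in diameter, 62 mm high, handled as one piece. Origin: centre of its underside. Leave it alone.
- egg_strainer: Bystander: white round strainer 72 mm in diameter and 34 mm high with a flat handle along its -x axis, 120 mm long from the middle. Origin: under the middle of its bowl. Leave it alone.

How it is judged:
By the outcome, as a careful person would: the job done as asked, in the order asked, and still so for the second after the job is handed in, with the robot touching nothing.
It also fails if it takes over 120 s, if anything falls off the work surface, if the arm or the gripper's body presses on something with over 40 N, if the wrist force passes 120 N, or if a joint passes its speed limit or range.

## Robot

A 6-joint arm with a two-finger parallel gripper is mounted at the origin on the work surface. World frame = base frame: x ahead of the robot, y to its left, z up, the work surface at z = 0. Lengths are in mm, angles in rad, forces in N, time in s.
With the tool pointing down it reaches from about 350 to 875 mm from the base axis. Payload 4.2 kg.
Tool frame: the origin (TCP) lies at the very end of the fingers, on their centre line; the grasp point (between the pads) lies arm.hold_point_z behind it (arm.hold_point_z is the distance from the TCP to the grasp point, in mm); z points along the fingers, y is the direction in which the jaws open and shut (so a half turn about z gives the same grasp; the last joint's range is limited). The gripper opens to 85 mm and grips with 20 to 120 N. Pads are 22 mm wide; open, the fingers measure 114 mm over their backs; the gripper's body (76 mm by 85 mm) begins 54 mm behind the grasp point. The pads swing forward as they close: fully open they stand 13 mm farther back than shut.
Start: joints at [1.427, 0.385, 0.008, 0, -1.194, -0.259], TCP at [244.964, 574.971, 231.312] pointing down, gripper open.
Joint ranges: [-3.14, 3.14], [-1.21, 2.06], [-1.07, 1.41], [-3.16, 2.05], [-2.99, -0.16], [-3.1, 3.1]. Speed limits (rad/s): [2.79, 2.79, 3.14, 3.14, 3.14, 3.14].

## Interface

Orientations are given as a unit quaternion [x, y, z, w].
In Python, from bench import arm gives the robot as it stands.
- The arm moves only by the tool step_arm, never from a script. Its argument "series" is a list of rows, each a list of 6 numbers: the shift along the world's x, y, z scaled (see below), then the turn, a rotation vector about the world's x, y, z scaled (see below). A call has 1 to 12 rows; each row is the pose to reach, as a shift and turn from the pose commanded when the call began; what a row does not reach only later rows make up. The controller multiplies each number of a shift by 400 mm and each number of a turn by pi/2 rad. A row lasts 1/12 s, in which the tool goes at most 41.7 mm and 7.16 degrees, less where a joint would pass 70% of its speed; a pose out of reach is approached as far as the arm can. A call with a number of a shift or a turn outside -1 to 1 is refused whole. A call with a gripper value outside its range is refused whole. "jaw" is the opening, from -1 (shut) to 1 (fully open), set as the call begins (left out, the last holds). The fingers move at their own pace and stop on an object; the grip force is fixed at half the most. Time passes only in rows, so rows that repeat a pose let the fingers close. It gives the time, the measured TCP pose, the force and the opening at its end, in the units of the state.
- arm.read_state(): the state, without advancing time (a new reading comes with each control period).
- arm.get_image(name): name is "scene" or "top" or "wrist"; returns a dict with "image" (480x640x3 uint8, red, green, blue), "camera_matrix" (3x3 intrinsics, pixels), "world_from_camera" (4x4, takes a point from camera to world coordinates). Camera axes: x right, y up, looking along -z (the intrinsics and any distortion apply to the point x, -y, -z); pixel columns grow to the right and rows downward; lengths in mm; the calibration is good to about 2 mm. A picture is of the moment at which its call begins. There is no depth.
- arm.job_done(): hands the job in, once; it reports no verdict.
The state is a dict: "clock": time; "joints": joint angles; "joint_vel": joint speeds; "joint_efforts": joint torques, N m; "position": TCP position; "ee_rot": TCP orientation; "contact_force": force on the tool from outside, world axes, zero at the start; "wrist_torque": the same for the moment, N m; "gripper_width": finger opening in mm.
Only numpy, scipy, OpenCV 4.12 (cv2) and the standard library are available. Lean on these libraries where they do the work, as an engineer would, in place of code of your own. Each camera call takes 0.05 s, during which the arm holds its last target.

## Working session

There is one attempt and no reset: what is moved stays moved. The work goes in short steps, Python scripts to look and compute and a tool call to move; the robot and the scene stay as the last step left them, time stands still between calls to the robot, and variables do not carry over. Pictures are saved under pics/ and viewed, and the job is handed in when it is done.

Besides the shell and the picture viewer there is one more tool, called after "Request:" by a JSON object that holds its "api" and its "payload". step_arm: Moves the arm, as the interface text tells. Shifts and turns lie within -1 to 1; 1 stands for 400 mm of shift or pi/2 rad of turn. Its arguments: {"type":"object","properties":{"series":{"type":"array","items":{"type":"array","items":{"type":"number","minimum":-1,"maximum":1}}},"jaw":{"type":"number"}},"required":["series"]}

```bash
mkdir -p pics; ls
python3 - <<'E'
from bench import arm
import cv2, numpy as np
print(arm.hold_point_z)
for n in ["scene","top","wrist"]:
    d=arm.get_image(n); cv2.imwrite(f"pics/{n}0.png",d["image"][:,:,::-1])
    print(n,np.round(d["camera_matrix"],1).tolist(),np.round(d["world_from_camera"],3).tolist(),[k for k in d])
print(arm.read_state())
E
```

```text
pics
18.700000000000003
scene [[471.0, 0.0, 322.8], [0.0, 471.0, 234.6], [0.0, 0.0, 1.0]] [[0.863, -0.416, 0.287, 906.461], [0.505, 0.719, -0.478, -551.886], [-0.008, 0.557, 0.83, 1065.646], [0.0, 0.0, 0.0, 1.0]] ['image', 'camera_matrix', 'world_from_camera']
top [[487.3, 0.0, 326.2], [0.0, 487.3, 240.7], [0.0, 0.0, 1.0]] [[0.025, 0.992, -0.12, 396.767], [-1.0, 0.024, -0.009, 41.396], [-0.006, 0.12, 0.993, 1336.853], [0.0, 0.0, 0.0, 1.0]] ['image', 'camera_matrix', 'world_from_camera']
wrist [[360.9, 0.0, 316.0], [0.0, 360.9, 239.2], [0.0, 0.0, 1.0]] [[-0.392, 0.874, 0.288, 318.189], [-0.92, -0.374, -0.12, 543.533], [0.003, -0.312, 0.95, 372.055], [0.0, 0.0, 0.0, 1.0]] ['image', 'camera_matrix', 'world_from_camera']
{'clock': 0.15, 'joints': array([ 1.42660068e+00,  3.85399253e-01,  6.96639861e-03, -3.80968930e-04,
       -1.19400844e+00, -2.58616379e-01]), 'joint_vel': array([ 0.00092769, -0.00313781,  0.00343525,  0.00111722,  0.00078298,
        0.00117116]), 'joint_efforts': array([-2.11514134e-04, -3.92678475e+01,  1.88581699e+01,  4.18860823e+00,
       -3.40561855e-03, -1.53396549e-07]), 'position': array([244.80192717, 574.59167252, 230.46734595]), 'ee_rot': array([ 9.79771879e-01, -2.00115862e-01, -1.29745783e-04,  8.31264504e-04]), 'contact_force': array([ 0.43990271, -0.00754625, -0.36062002]), 'wrist_torque': array([-0.00389873, -0.03604957,  0.05464277]), 'gripper_width': 85.33410196574111}
```

View pics/scene0.png

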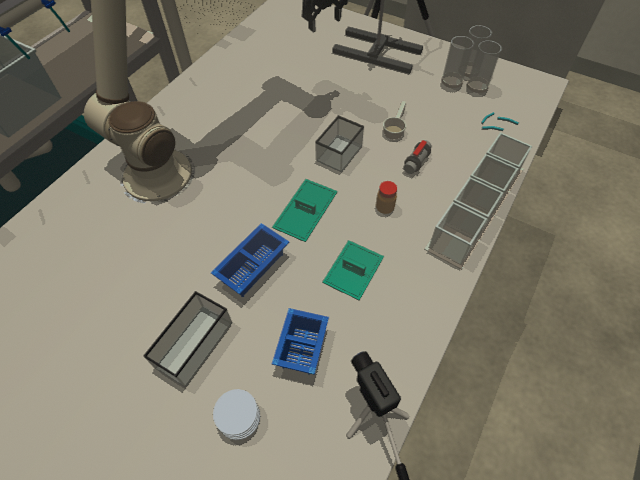

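View pics/top0.png

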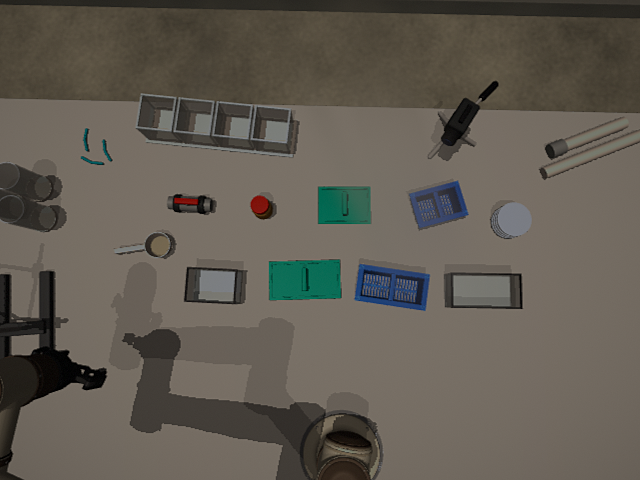

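View pics/wrist0.png

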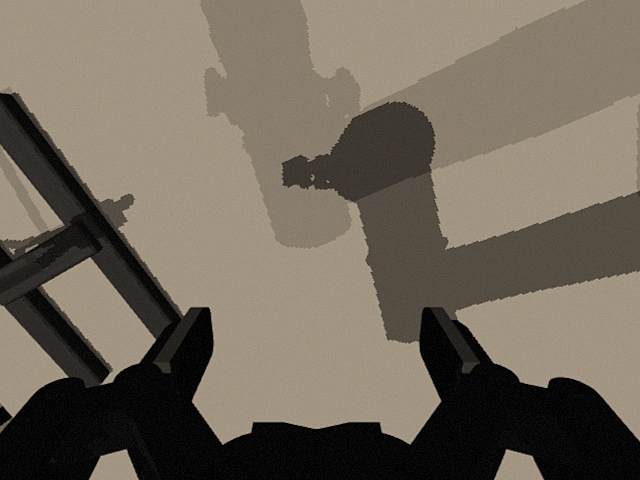

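The top view (up = +x, right = −y) shows the long tank at (483,290), short tank at (213,285), long insert (392,287), short insert (438,204), long lid (305,280) and short lid (344,205). Next I measure by masks.

```bash
cat > h.py <<'E'
import numpy as np, cv2
from bench import arm
def ray(d,uv,z):
    K=d["camera_matrix"];T=d["world_from_camera"]
    uv=np.atleast_2d(np.asarray(uv,float))
    p=np.c_[(uv[:,0]-K[0,2])/K[0,0],-(uv[:,1]-K[1,2])/K[1,1],-np.ones(len(uv))]
    w=p@T[:3,:3].T;o=T[:3,3];s=(z-o[2])/w[:,2]
    return o+w*s[:,None]
def proj(d,P):
    K=d["camera_matrix"];T=d["world_from_camera"]
    P=np.atleast_2d(np.asarray(P,float));c=(P-T[:3,3])@T[:3,:3]
    return np.c_[K[0,0]*c[:,0]/-c[:,2]+K[0,2],K[1,1]*-c[:,1]/-c[:,2]+K[1,2]]
def rect(d,mask,z):
    """largest contours of mask cast on plane z -> list of (centre, long, short, yaw of long axis deg)"""
    cs,_=cv2.findContours(mask.astype(np.uint8),cv2.RETR_EXTERNAL,cv2.CHAIN_APPROX_NONE)
    out=[]
    for c in sorted(cs,key=cv2.contourArea)[::-1]:
        if cv2.contourArea(c)<600: continue
        P=ray(d,c[:,0,:],z)[:,:2].astype(np.float32)
        (cx,cy),(w,h),a=cv2.minAreaRect(P)
        if w<h: w,h,a=h,w,a+90
        a=(a+90)%180-90
        out.append((round(cx,1),round(cy,1),round(w,1),round(h,1),round(a,2),np.round(c[:,0].mean(0)).tolist()))
    return out
def masks(im):
    hsv=cv2.cvtColor(im,cv2.COLOR_RGB2HSV)
    b=cv2.inRange(hsv,(108,130,25),(128,255,255)); g=cv2.inRange(hsv,(70,120,40),(92,255,255))
    return b,g
E
python3 - <<'E'
from h import *
for n in ["top","scene"]:
    d=arm.get_image(n); b,g=masks(d["image"])
    b=cv2.morphologyEx(b,cv2.MORPH_CLOSE,np.ones((5,5)))
    print(n)
    for r in rect(d,b,60): print("blue z60",r)
    for r in rect(d,g,4): print("green z4",r)
    im=d["image"][:,:,::-1]
    if n=="top":
        a=cv2.resize(im[255:320,175:255],None,fx=5,fy=5,interpolation=cv2.INTER_CUBIC)
        c=cv2.resize(im[255:320,440:530],None,fx=5,fy=5,interpolation=cv2.INTER_CUBIC)
        cv2.imwrite("pics/top_tanks.png",np.vstack([np.pad(a,((0,0),(0,50),(0,0))),c])[:,:800])
    else:
        a=cv2.resize(im[110:175,305:370],None,fx=4.5,fy=4.5,interpolation=cv2.INTER_CUBIC)
        c=cv2.resize(im[285:390,140:240],None,fx=4.5,fy=4.5,interpolation=cv2.INTER_CUBIC)
        o=np.zeros((480,800,3),np.uint8);o[:a.shape[0],:a.shape[1]]=a;o[:c.shape[0],300:300+c.shape[1]]=c
        cv2.imwrite("pics/scene_tanks.png",o)
E
```

```text
top
blue z60 (434.6, -121.0, 183.9, 94.4, 82.86, [392.0, 287.0])
green z4 (450.5, 110.3, 194.1, 104.8, -87.2, [304.0, 280.0])
green z4 (659.6, 7.6, 142.4, 101.7, -88.61, [349.0, 204.0])
scene
blue z60 (439.9, -122.0, 185.9, 104.2, 83.17, [250.0, 260.0])
blue z60 (659.1, -242.5, 136.9, 94.1, -73.05, [299.0, 342.0])
green z4 (451.7, 110.9, 195.2, 104.1, -86.8, [305.0, 210.0])
green z4 (661.5, 6.8, 144.5, 104.1, -88.63, [353.0, 270.0])
```

View pics/top_tanks.png

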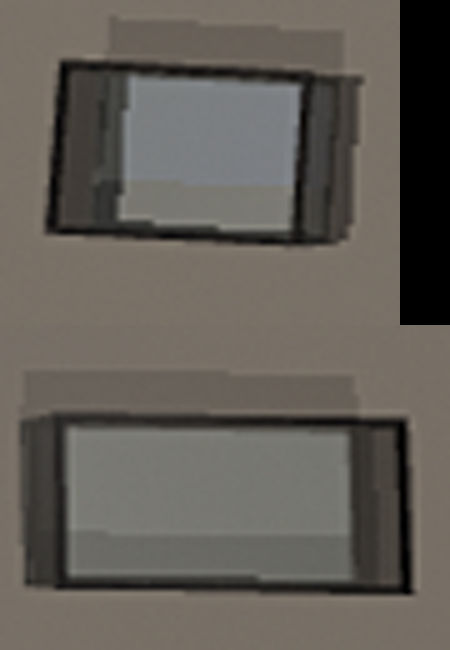

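View pics/scene_tanks.png

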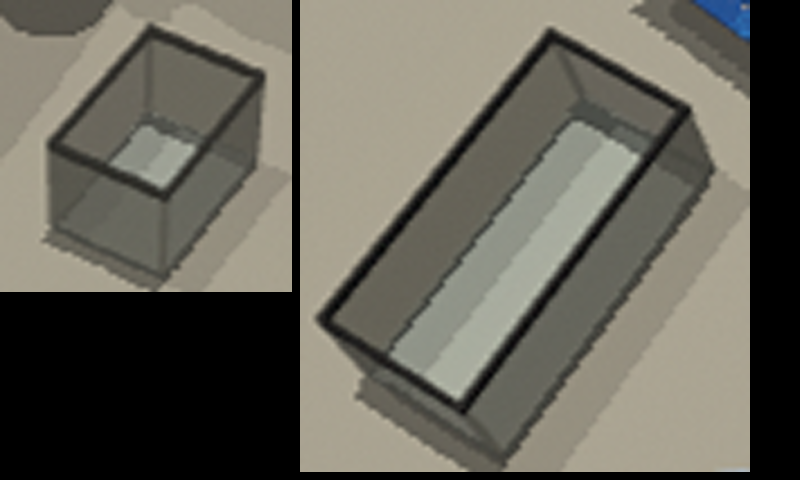

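Run:
```python
from h import *
dt=arm.get_image("top");ds=arm.get_image("scene")
T={"short":[(61,61),(312,74),(297,242),(46,236)],"long":[(52,88),(407,94),(413,269),(58,263)]}
off={"short":(175,255),"long":(440,255)}
S={"short":[(151,26),(265,74),(166,198),(49,144)],"long":[(250,30),(390,107),(163,412),(17,319)]}
offs={"short":(305,110),"long":(140,285)}
for n in T:
    for nm,d,C,o,k in(("top",dt,T,off,5),("scene",ds,S,offs,4.5)):
        P=ray(d,np.array(C[n])/k+np.array(o[n])-0.4,80)[:,:2]
        (c,s,a)=cv2.minAreaRect(P.astype(np.float32))
        print(n,nm,np.round(P.mean(0),1),np.round(P,0).tolist(),np.round(s,1),round(a,2))
# short insert in top
d=dt;im=d["image"]
hsv=cv2.cvtColor(im,cv2.COLOR_RGB2HSV); print(hsv[190:215:6,410:468:6].tolist())
```

```text
short top [426.5 347.7] [[472.0, 411.0], [469.0, 281.0], [383.0, 285.0], [382.0, 414.0]] [130.3  89.9] 88.51
short scene [428.3 348.6] [[386.0, 415.0], [474.0, 412.0], [471.0, 282.0], [383.0, 286.0]] [131.   88.6] 88.68
long top [ 431.3 -360.1] [[475.0, -268.0], [477.0, -450.0], [387.0, -451.0], [386.0, -271.0]] [ 89.3 182.5] 0.49
long scene [ 433.5 -360.1] [[388.0, -272.0], [477.0, -270.0], [479.0, -449.0], [389.0, -449.0]] [ 89.9 178.5] 0.63
[[[16, 36, 106], [17, 42, 108], [114, 88, 104], [113, 111, 106], [113, 109, 105], [115, 79, 81], [120, 29, 52], [115, 60, 51], [110, 174, 104], [17, 39, 119]], [[110, 108, 97], [114, 90, 93], [150, 13, 59], [128, 17, 61], [114, 90, 91], [120, 41, 105], [112, 85, 108], [115, 61, 54], [111, 149, 91], [16, 46, 123]], [[19, 42, 98], [112, 112, 107], [113, 67, 92], [114, 49, 84], [10, 24, 65], [109, 114, 105], [13, 37, 109], [116, 40, 51], [120, 64, 52], [113, 99, 106]], [[17, 34, 119], [112, 108, 106], [113, 89, 109], [110, 111, 110], [111, 111, 110], [113, 114, 105], [112, 130, 104], [113, 138, 98], [115, 61, 54], [111, 170, 105]], [[15, 35, 117], [112, 115, 111], [16, 43, 112], [0, 8, 99], [111, 20, 91], [112, 119, 114], [111, 21, 84], [111, 128, 106], [112, 147, 106], [110, 168, 111]]]
```

The two views agree within 2 mm. Short tank is near (427,348), long tank near (432,−360). I now move over the short tank for a close wrist view.

Request:
{"api": "step_arm", "payload": {"series": [[0.11,-0.14,0.02,0,0,0.06],[0.22,-0.28,0.04,0,0,0.12],[0.33,-0.42,0.05,0,0,0.18],[0.455,-0.567,0.05,0,0,0.243],[0.455,-0.567,0.05,0,0,0.243],[0.455,-0.567,0.05,0,0,0.243],[0.455,-0.567,0.05,0,0,0.243],[0.455,-0.567,0.05,0,0,0.243],[0.455,-0.567,0.05,0,0,0.243],[0.455,-0.567,0.05,0,0,0.243],[0.455,-0.567,0.05,0,0,0.243]]}}

```text
clock: 1.27
position: [426.4, 348.9, 251.2]
ee_rot: [1.0, -0.01, -0.0, -0.0]
contact_force: [-0.6, 0.6, 0.4]
gripper_width: 85.9
```

```bash
cat >> h.py <<'E'
from scipy.spatial.transform import Rotation as R
def st():
    s=arm.read_state();M=R.from_quat(s["ee_rot"]).as_matrix()
    print("t",round(s["clock"],2),"pos",np.round(s["position"],1),"yaw_y",round(np.degrees(np.arctan2(M[1,1],M[0,1])),2)%180,"tilt",np.round(M[:2,2],4),"F",np.round(s["contact_force"],1),"w",round(s["gripper_width"],1),"j",np.round(s["joints"],2)); return s
def snap(n,fn):
    d=arm.get_image(n); cv2.imwrite("pics/"+fn,d["image"][:,:,::-1]); np.savez("pics/"+fn[:-4],**d); return d
E
python3 - <<'E'
from h import *
st();snap("wrist","w_shorttank.png")
E
```

```text
t 1.27 pos [426.4 348.9 251.2] yaw_y 88.86 tilt [-0.0002  0.0001] F [-0.6  0.6  0.4] w 85.9 j [ 0.98  0.24 -0.14 -0.   -1.18  0.57]
```

View pics/w_shorttank.png

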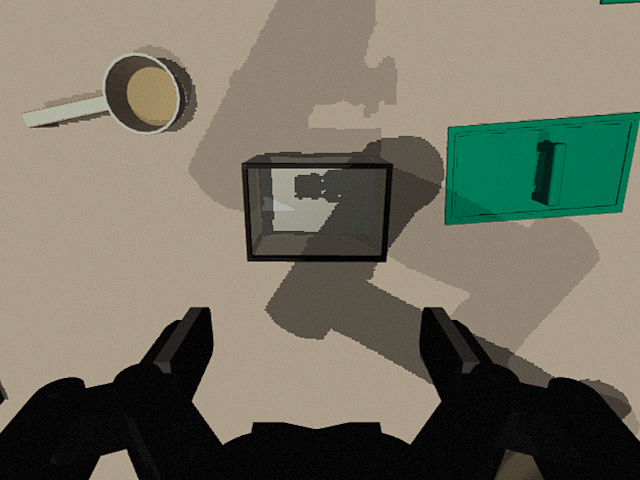

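```bash
cat >> h.py <<'E'
def crop(fn,x0,x1,y0,y1,k,out):
    im=cv2.imread("pics/"+fn); cv2.imwrite("pics/"+out,cv2.resize(im[y0:y1,x0:x1],None,fx=k,fy=k,interpolation=cv2.INTER_NEAREST))
def rimfit(d,quad,z=80,half=6):
    """quad: rough outer rim corners (px, in order). finds the outermost dark edge along each side by subpixel gradient, fits lines, casts corners"""
    g=cv2.cvtColor(d["image"],cv2.COLOR_RGB2GRAY).astype(np.float32)
    q=np.array(quad,float);c=q.mean(0);L=[]
    for i in range(4):
        a,b=q[i],q[(i+1)%4];t=(b-a)/np.linalg.norm(b-a);n=np.array([-t[1],t[0]])
        if n@(c-a)>0:n=-n
        pts=[]
        for f in np.linspace(.08,.92,60):
            p=a+f*(b-a);s=np.arange(-half,half+.01,.25)
            l=p+s[:,None]*n
            v=cv2.remap(g,l[:,0].astype(np.float32)[None],l[:,1].astype(np.float32)[None],cv2.INTER_LINEAR)[0]
            gr=np.gradient(cv2.GaussianBlur(v[None],(5,1),0)[0]);k=np.argmax(gr)
            if gr[k]>2: pts.append(l[k])
        L.append(cv2.fitLine(np.array(pts,np.float32),cv2.DIST_HUBER,0,.01,.01).ravel())
    X=[]
    for i in range(4):
        v0,p0=L[i-1][:2],L[i-1][2:];v1,p1=L[i][:2],L[i][2:]
        s=np.linalg.solve(np.c_[v0,-v1],p1-p0);X.append(p0+s[0]*v0)
    X=np.array(X);P=ray(d,X,z)[:,:2]
    e=[np.linalg.norm(P[(i+1)%4]-P[i]) for i in range(4)]
    yaw=[]
    for i in range(4):
        w=P[(i+1)%4]-P[i];yaw.append(np.degrees(np.arctan2(w[1],w[0]))%180)
    print("corners px",np.round(X,1).tolist(),"c",np.round(P.mean(0),1),"edges",np.round(e,1),"yaws",np.round(yaw,2)); return P
E
python3 - <<'E'
from h import *
d=np.load("pics/w_shorttank.npz")
rimfit(d,[(242,164),(392,164),(387,261),(247,261)],half=4)
crop("w_shorttank.png",232,402,150,270,4.6,"c1.png")
dt=arm.get_image("top")
rimfit(dt,np.array([(61,61),(312,74),(297,242),(46,236)])/5+[175,255]-.4,half=2)
rimfit(dt,np.array([(52,88),(407,94),(413,269),(58,263)])/5+[440,255]-.4,half=2)
E
```

```text
corners px [[240.8000030517578, 162.5], [392.3999938964844, 162.5], [385.8999938964844, 261.5], [247.10000610351562, 261.3999938964844]] c [426.7 348.2] edges [129.3  90.8 129.3  90.7] yaws [ 88.85 178.84  88.78 178.83]
corners px [[188.5, 266.3999938964844], [236.89999389648438, 268.8999938964844], [234.1999969482422, 304.0], [183.5, 301.1000061035156]] c [426.9 346.7] edges [125.7  90.1 130.6  89.6] yaws [ 88.44 178.29  88.17 175.15]
corners px [[450.3999938964844, 272.29998779296875], [520.7999877929688, 272.70001220703125], [521.9000244140625, 308.70001220703125], [450.6000061035156, 307.1000061035156]] c [ 431.6 -359.6] edges [180.8  91.7 181.5  88.9] yaws [ 91.05   0.44  90.17 179.99]
```

View pics/c1.png

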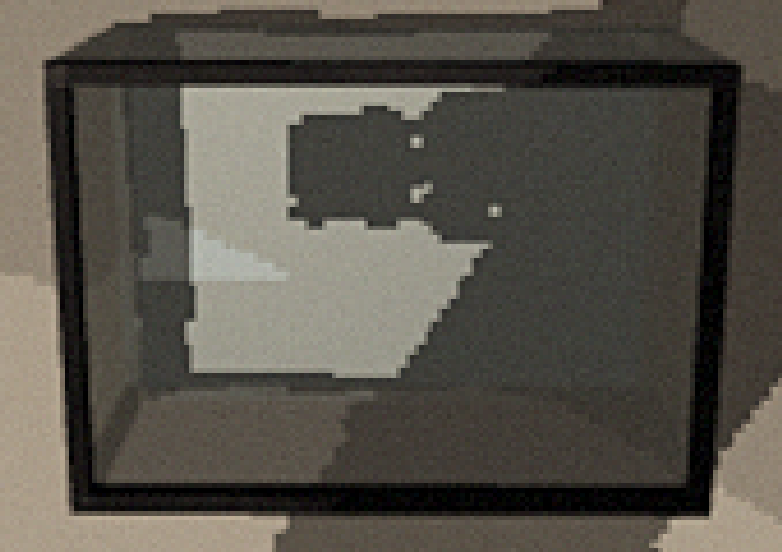

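The wrist view puts the short tank at (426.8,348.2), yaw 88.8°, agreeing with the overhead views. Next I move toward the long insert.

Request:
{"api": "step_arm", "payload": {"series": [[0.01,-0.08,0,0,0,0],[0.01,-0.18,0,0,0,0],[0.02,-0.28,0,0,0,0],[0.03,-0.38,0,0,0,0],[0.03,-0.48,0,0,0,0],[0.04,-0.58,0,0,0,0],[0.05,-0.68,0,0,0,0],[0.05,-0.78,0,0,0,0],[0.05,-0.88,0,0,0,0],[0.05,-0.9,0,0,0,0],[0.05,-0.9,0,0,0,0],[0.05,-0.9,0,0,0,0]]}}

```text
clock: 2.37
position: [447.1, -11.3, 251.3]
ee_rot: [1.0, -0.011, 0.0, -0.0]
contact_force: [-0.1, 0.9, 0.1]
gripper_width: 85.4
```

Run:
```python
from h import *
st();d=snap("wrist","w_mid.png")
b,g=masks(d["image"]); 
for r in rect(d,cv2.morphologyEx(b,cv2.MORPH_CLOSE,np.ones((9,9))),60): print("blue",r)
for r in rect(d,g,4): print("green",r)
```

```text
t 2.37 pos [447.1 -11.3 251.3] yaw_y 88.79 tilt [0.0003 0.0003] F [-0.1  0.9  0.1] w 85.4 j [ 0.34  0.06 -0.37 -0.   -1.14  1.21]
blue (435.1, -120.8, 185.6, 95.7, 83.0, [430.0, 216.0])
blue (602.7, -214.8, 91.8, 22.6, 88.8, [560.0, 9.0])
green (450.4, 109.4, 194.5, 105.2, -86.76, [205.0, 193.0])
green (619.1, 5.8, 144.8, 29.8, 88.8, [292.0, 16.0])
```

View pics/w_mid.png

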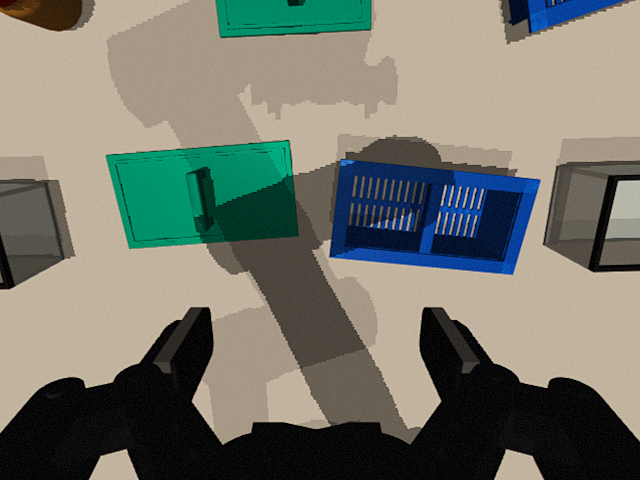

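The wrist view shows the long insert flange centred at (435,−121), yaw 83.0° (px 430,216), and the long lid at (450,109), yaw 93.2° (px 205,193). I take the long insert first.

Request:
{"api": "step_arm", "payload": {"series": [[-0.01,-0.09,0,0,0,-0.02],[-0.02,-0.18,0,0,0,-0.04],[-0.03,-0.272,-0.05,0,0,-0.064],[-0.03,-0.272,-0.14,0,0,-0.064],[-0.03,-0.272,-0.23,0,0,-0.064],[-0.03,-0.272,-0.32,0,0,-0.064],[-0.03,-0.272,-0.38,0,0,-0.064],[-0.03,-0.272,-0.44,0,0,-0.064],[-0.03,-0.272,-0.49,0,0,-0.064],[-0.03,-0.272,-0.53,0,0,-0.064],[-0.03,-0.272,-0.542,0,0,-0.064],[-0.03,-0.272,-0.542,0,0,-0.064]], "jaw": 0}}

```text
clock: 3.42
position: [434.8, -119.4, 33.4]
ee_rot: [0.998, -0.059, -0.002, 0.0]
contact_force: [1.0, -0.6, 0.8]
gripper_width: 42.6
```

Run:
```python
from h import *
st();d=snap("wrist","w_li_low.png")
```

```text
t 3.42 pos [ 434.8 -119.4   33.4] yaw_y 83.18 tilt [-0.0031 -0.0003] F [ 1.  -0.6  0.8] w 42.6 j [ 0.09  0.36 -0.65 -0.   -0.56  1.36]
```

View pics/w_li_low.png

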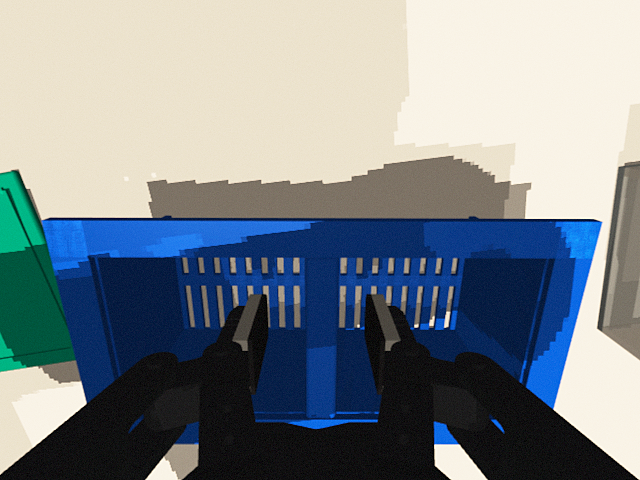

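The pads (columns 262 and 370) straddle the bridge (305–335). Closing, then lifting.

Request:
{"api": "step_arm", "payload": {"series": [[0,0,0,0,0,0],[0,0,0,0,0,0],[0,0,0,0,0,0],[0,0,0,0,0,0],[0,0,0,0,0,0],[0,0,0,0,0,0],[0,0,0.01,0,0,0],[0,0,0.03,0,0,0],[0,0,0.06,0,0,0],[0,0,0.1,0,0,0],[0,0,0.15,0,0,0],[0,0,0.2,0,0,0]], "jaw": -1}}

```text
clock: 4.47
position: [434.3, -120.8, 115.5]
ee_rot: [0.998, -0.061, -0.001, 0.0]
contact_force: [0.7, 0.0, -1.1]
gripper_width: 10.6
```

Request:
{"api": "step_arm", "payload": {"series": [[0,0,0.08,0,0,0.01],[0,-0.03,0.14,0,0,0.02],[0,-0.08,0.2,0,0,0.03],[0,-0.14,0.24,0,0,0.05],[0,-0.2,0.24,0,0,0.07],[0,-0.26,0.24,0,0,0.084],[0,-0.32,0.24,0,0,0.084],[0,-0.36,0.24,0,0,0.084],[0,-0.39,0.24,0,0,0.084],[0,-0.4,0.24,0,0,0.084],[0,-0.4,0.24,0,0,0.084],[0,-0.4,0.24,0,0,0.084]]}}

```text
clock: 5.47
position: [434.7, -280.2, 210.5]
ee_rot: [1.0, 0.005, -0.0, -0.0]
contact_force: [-0.0, 0.2, -2.0]
gripper_width: 10.9
```

Run:
```python
from h import *
st();d=snap("wrist","w_li_up.png")
```

```text
t 5.47 pos [ 434.7 -280.2  210.5] yaw_y 90.58 tilt [-0.0004  0.0004] F [-0.   0.2 -2. ] w 10.9 j [-0.26  0.22 -0.29 -0.   -1.07  1.84]
```

View pics/w_li_up.png

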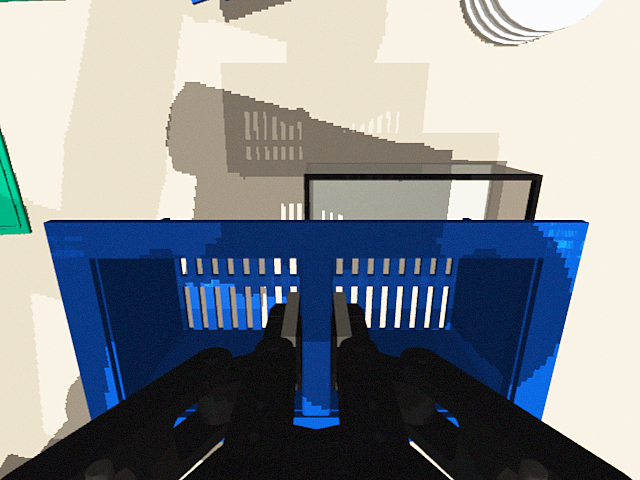

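```bash
cat >> h.py <<'E'
def edge(d,a,b,half=5,rng=(.05,.95),pol=0):
    """subpixel line along a->b; pol +1: brightness rises along left normal; returns fitLine"""
    g=cv2.cvtColor(d["image"],cv2.COLOR_RGB2GRAY).astype(np.float32) if pol!=9 else d["image"][:,:,0].astype(np.float32)
    a=np.array(a,float);b=np.array(b,float);t=(b-a)/np.linalg.norm(b-a);n=np.array([-t[1],t[0]]);pts=[]
    for f in np.linspace(*rng,80):
        s=np.arange(-half,half+.01,.25);l=(a+f*(b-a)+s[:,None]*n).astype(np.float32)
        v=cv2.remap(g,l[:,0][None].copy(),l[:,1][None].copy(),cv2.INTER_LINEAR)[0]
        gr=np.gradient(cv2.GaussianBlur(v[None],(5,1),0)[0]);k=np.argmax(np.abs(gr) if pol in(0,9) else pol*gr)
        if abs(gr[k])>2: pts.append(l[k])
    return cv2.fitLine(np.array(pts,np.float32),cv2.DIST_HUBER,0,.01,.01).ravel()
def isect(A,B):
    s=np.linalg.solve(np.c_[A[:2],-B[:2]],B[2:]-A[2:]);return A[2:]+s[0]*A[:2]
E
cat > held.py <<'E'
from h import *
import sys
def held(fn,TL,TR,BR,BL,zt,tcp):
    d=np.load("pics/"+fn+".npz")
    f=edge(d,TL,TR,4,pol=9);l=edge(d,BL,TL,4,pol=9);r=edge(d,TR,BR,4,pol=9)
    A=isect(l,f);B=isect(f,r);P=ray(d,[A,B],zt)[:,:2];w=P[0]-P[1]
    yaw=np.degrees(np.arctan2(w[1],w[0]))
    print("far corners px",A,B,"world",P.round(1).tolist(),"len",round(np.linalg.norm(w),1),"yaw",round(yaw%180,2))
    u=w/np.linalg.norm(w);n=np.array([-u[1],u[0]]);n=n*np.sign(n[0]);  # n to +x
    return P.mean(0),n
E
python3 - <<'E'
from held import *
s=st()
m,n=held("w_li_up",(44,221),(588,221),(547,420),(88,420),s["position"][2]+26.6,0)
print("insert centre",m-48*n)
d=np.load("pics/w_li_up.npz")
f=edge(d,(305,175),(542,177),4); r=edge(d,(542,177),(534,215),4)
print(f,r); B=isect(f,r);print(B)
for A in [(305,175)]: P=ray(d,[A,B],80)[:,:2];print(P,np.linalg.norm(P[0]-P[1]),P.mean(0))
crop("w_li_up.png",290,550,155,230,3,"c2.png")
E
```

```text
t 5.52 pos [ 434.8 -279.9  210.5] yaw_y 90.62 tilt [-0.0002  0.0004] F [ 0.5  1.  -0.7] w 10.7 j [-0.26  0.22 -0.29 -0.   -1.07  1.84]
far corners px [ 42.30711 219.5    ] [588.9738 219.5   ] world [[482.5, -189.5], [484.3, -369.7]] len 180.2 yaw 90.57
insert centre [ 435.39641291 -280.10734645]
[1.0000000e+00 5.8273647e-05 4.0029941e+02 1.7350414e+02] [ 1.9297485e-01 -9.8120368e-01  5.3806909e+02  1.9737083e+02]
[542.76135 173.51244]
[[ 475.41861838 -271.64072711]
 [ 478.31304568 -449.76106188]] 178.14385021099775 [ 476.86583203 -360.70089449]
```

View pics/c2.png

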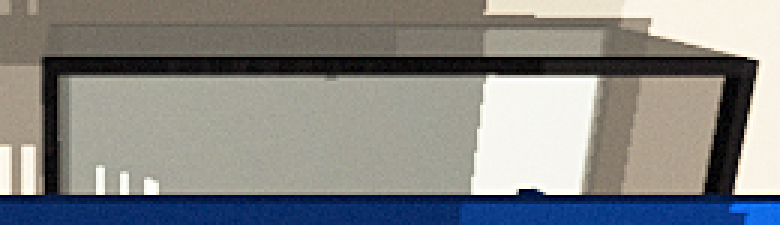

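Run:
```python
from held import *
m,n=held("w_li_low",(40,220),(602,220),(560,400),(80,400),60,0);print(m-48*n)
d=np.load("pics/w_li_up.npz");print(d["world_from_camera"].round(3))
d=np.load("pics/w_li_low.npz");print(d["world_from_camera"].round(3))
crop("w_li_low.png",20,620,200,440,1.3,"c3.png")
```

```text
far corners px [ 41.339397 217.19308 ] [602.18286 218.62302] world [[494.8, -35.8], [472.3, -218.9]] len 184.4 yaw 83.0
[ 435.92465636 -121.47998835]
[[ 1.00000e-02  9.50000e-01  3.13000e-01  5.14438e+02]
 [-1.00000e+00  9.00000e-03  4.00000e-03 -2.79324e+02]
 [ 1.00000e-03 -3.13000e-01  9.50000e-01  3.52139e+02]
 [ 0.00000e+00  0.00000e+00  0.00000e+00  1.00000e+00]]
[[-1.19000e-01  9.42000e-01  3.13000e-01  5.14391e+02]
 [-9.93000e-01 -1.13000e-01 -3.60000e-02 -1.28700e+02]
 [ 2.00000e-03 -3.15000e-01  9.49000e-01  1.74843e+02]
 [ 0.00000e+00  0.00000e+00  0.00000e+00  1.00000e+00]]
```

View pics/c3.png

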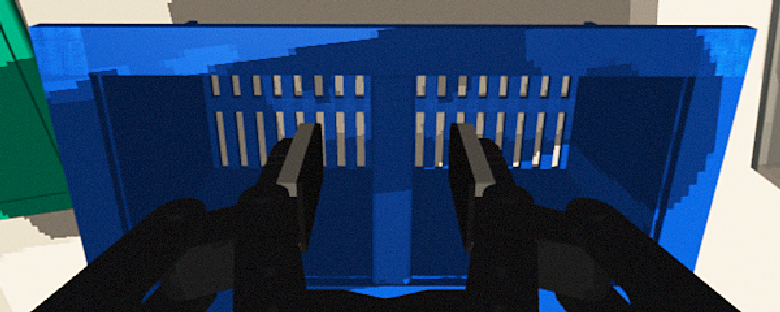

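Run:
```python
from held import *
for fn,q in(("w_li_low",((40,220),(602,220),(560,400),(80,400))),("w_li_up",((44,221),(588,221),(547,420),(88,420)))):
    d=np.load("pics/"+fn+".npz");TL,TR,BR,BL=q
    l=edge(d,BL,TL,6,pol=9);r=edge(d,TR,BR,6,pol=9)
    at=lambda L,y:L[2]+(y-L[3])*L[0]/L[1]
    print(fn,[(y,round(float(at(l,y)),1),round(float(at(r,y)),1),round(float(at(r,y)-at(l,y)),1)) for y in(220,300,400,420)])
d=snap("scene","s_li_up.png")
crop("s_li_up.png",100,340,170,400,2.5,"c4.png")
```

```text
w_li_low [(220, 41.7, 602.1, 560.3), (300, 61.3, 581.2, 519.9), (400, 85.7, 555.0, 469.3), (420, 90.6, 549.7, 459.2)]
w_li_up [(220, 42.4, 589.1, 546.7), (300, 61.8, 569.8, 508.0), (400, 86.1, 545.6, 459.5), (420, 91.0, 540.8, 449.9)]
```

View pics/c4.png

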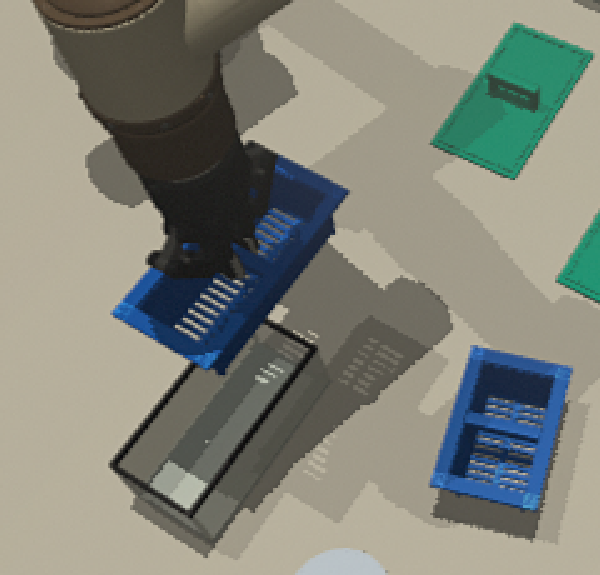

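The insert hangs level, sitting about 3 mm lower in the grip. Offsets to the tank centre are about (−2,−80) mm.

Request:
{"api": "step_arm", "payload": {"series": [[0,-0.04,0,0,0,0],[0,-0.1,0,0,0,0],[-0.005,-0.15,0,0,0,0],[-0.005,-0.19,-0.01,0,0,0],[-0.005,-0.2,-0.05,0,0,0],[-0.005,-0.2,-0.1,0,0,0],[-0.005,-0.2,-0.15,0,0,0],[-0.005,-0.2,-0.19,0,0,0],[-0.005,-0.2,-0.2,0,0,0],[-0.005,-0.2,-0.2,0,0,0]]}}

```text
clock: 6.4
position: [432.5, -359.7, 129.4]
ee_rot: [1.0, 0.006, -0.001, -0.001]
contact_force: [0.4, -1.3, -1.3]
gripper_width: 10.6
```

Run:
```python
from h import *
st();d=snap("wrist","w_li_over.png");d=snap("top","t_li_over.png");d=snap("scene","s_li_over.png")
a=cv2.imread("pics/t_li_over.png")[250:330,430:540];b=cv2.imread("pics/s_li_over.png")[270:390,130:250];c=cv2.imread("pics/w_li_over.png")
o=np.zeros((600,800,3),np.uint8);a=cv2.resize(a,(330,240));o[:240,:330]=a;o[:360,340:700]=cv2.resize(b,(360,360));o[360:600,0:320]=cv2.resize(c,(320,240),interpolation=cv2.INTER_AREA);cv2.imwrite("pics/c5.png",o)
```

```text
t 6.4 pos [ 432.5 -359.7  129.4] yaw_y 90.65 tilt [-0.0028  0.0013] F [ 0.4 -1.3 -1.3] w 10.6 j [-0.41  0.38 -0.29 -0.   -0.91  1.99]
```

View pics/c5.png

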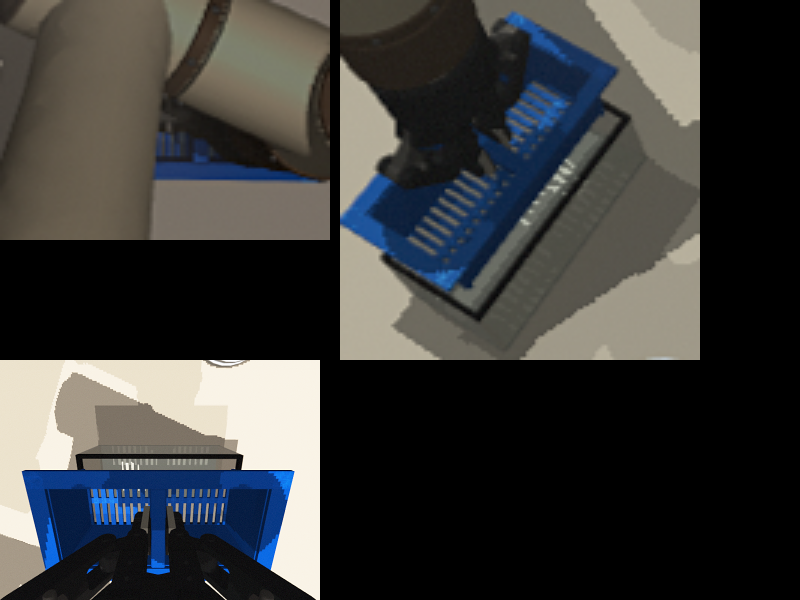

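The wrist view shows the tank's far rim just beyond the flange, so I can measure the relative alignment in one picture.

```bash
crop() { :; }
python3 - <<'E'
from held import *
s=st()
crop("w_li_over.png",140,500,170,250,2.2,"c6.png")
m,n=held("w_li_over",(44,221),(588,221),(547,420),(88,420),s["position"][2]+23.7,0)
print("insert centre",m-48*n)
d=np.load("pics/w_li_over.npz")
f=edge(d,(152,182),(485,182),4); l=edge(d,(152,184),(157,215),4); r=edge(d,(485,184),(480,215),4)
P=ray(d,[isect(f,l),isect(f,r)],80)[:,:2]; print(isect(f,l),isect(f,r),P,np.linalg.norm(P[0]-P[1]),"tank centre",P.mean(0)-45*np.array([1,.01]))
E
```

```text
t 6.55 pos [ 434.  -360.8  131.9] yaw_y 90.65 tilt [ 0.0022 -0.0014] F [-0.3 -0.6 -0.5] w 11.1 j [-0.41  0.37 -0.28  0.   -0.91  1.99]
far corners px [ 42.37473 219.5    ] [588.9394 219.5   ] world [[480.2, -268.7], [482.2, -449.4]] len 180.7 yaw 90.65
insert centre [ 433.20982932 -359.55875726]
[149.98361 186.03714] [487.5207 182.1559] [[ 478.00232163 -270.92767335]
 [ 482.10667907 -449.94854801]] 179.06791815399944 tank centre [ 435.05450035 -360.88811068]
```

View pics/c6.png

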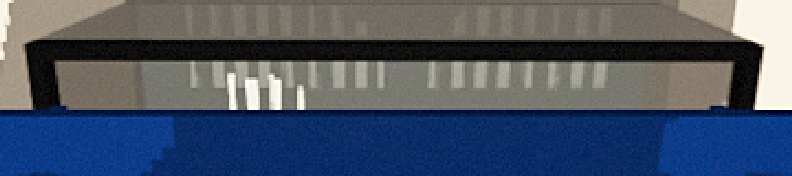

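Run:
```python
from held import *
d=np.load("pics/w_li_over.npz")
f=edge(d,(155,189),(484,189.5),3); l=edge(d,(152,191),(156,217),3); r=edge(d,(486,191),(482,217),3)
A,B=isect(f,l),isect(f,r)
P=ray(d,[A,B],80)[:,:2];w=P[0]-P[1]; print(A,B,P,np.linalg.norm(w),np.degrees(np.arctan2(w[1],w[0])),"tank centre",P.mean(0)-45*np.array([1,.01]))
```

```text
[150.25912 187.36186] [486.73627 187.69785] [[ 477.29479094 -270.97970022]
 [ 479.1549741  -450.0067993 ]] 179.036762944003 90.59531104180512 tank centre [ 433.22488252 -360.94324976]
```

Request:
{"api": "step_arm", "payload": {"series": [[0.001,-0.003,0,0,0,0],[0.001,-0.003,-0.03,0,0,0],[0.001,-0.003,-0.06,0,0,0],[0.001,-0.003,-0.09,0,0,0],[0.001,-0.003,-0.115,0,0,0],[0.001,-0.003,-0.13,0,0,0],[0.001,-0.003,-0.14,0,0,0],[0.001,-0.003,-0.15,0,0,0],[0.001,-0.003,-0.16,0,0,0],[0.001,-0.003,-0.165,0,0,0],[0.001,-0.003,-0.165,0,0,0]]}}

```text
clock: 7.47
position: [433.3, -361.8, 64.3]
ee_rot: [1.0, 0.005, -0.0, -0.0]
contact_force: [-0.2, -0.0, -1.9]
gripper_width: 11.0
```

Run:
```python
from h import *
s=st();d=snap("wrist","w_li_in.png");d=snap("scene","s_li_in.png")
b=cv2.imread("pics/s_li_in.png")[270:390,130:250];c=cv2.imread("pics/w_li_in.png")
o=np.zeros((480,800,3),np.uint8);o[:360,440:800]=cv2.resize(b,(360,360));o[:330,0:440]=cv2.resize(c,(440,330),interpolation=cv2.INTER_AREA);cv2.imwrite("pics/c7.png",o)
```

```text
t 7.47 pos [ 433.3 -361.8   64.3] yaw_y 90.59 tilt [-0.0004  0.0002] F [-0.2 -0.  -1.9] w 11.0 j [-0.41  0.46 -0.35 -0.   -0.76  1.99]
```

View pics/c7.png

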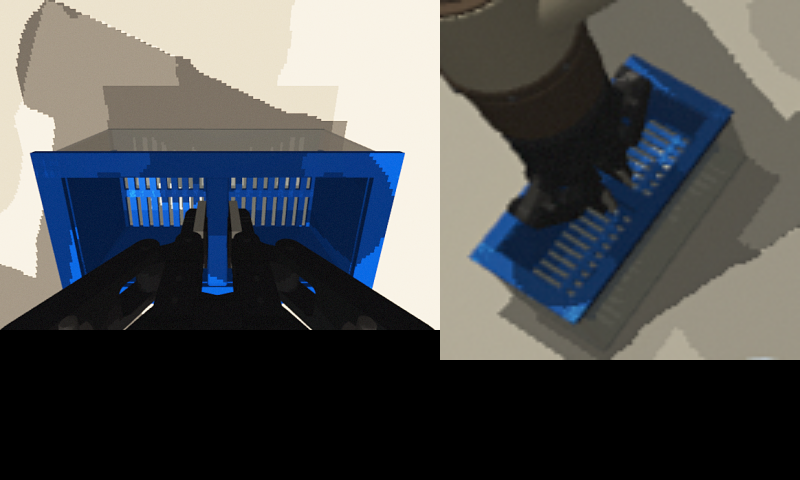

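The basket is inside the tank without contact. I lower the last millimetres slowly.

Request:
{"api": "step_arm", "payload": {"series": [[0,0,-0.003,0,0,0],[0,0,-0.006,0,0,0],[0,0,-0.009,0,0,0],[0,0,-0.012,0,0,0],[0,0,-0.014,0,0,0],[0,0,-0.014,0,0,0]]}}

```text
clock: 8.07
position: [433.4, -361.8, 59.8]
ee_rot: [1.0, 0.005, 0.0, 0.0]
contact_force: [-1.4, 1.8, 4.3]
gripper_width: 11.4
```

Request:
{"api": "step_arm", "payload": {"series": [[0,0,-0.002,0,0,0],[0,0,-0.004,0,0,0],[0,0,-0.005,0,0,0],[0,0,-0.005,0,0,0]]}}

```text
clock: 8.4
position: [433.4, -361.9, 59.8]
ee_rot: [1.0, 0.006, 0.0, 0.0]
contact_force: [-3.9, 5.8, 15.2]
gripper_width: 10.6
```

It seats at TCP z≈59.8, as predicted. I relieve the force, release and rise.

Request:
{"api": "step_arm", "payload": {"series": [[0,0,0.003,0,0,0],[0,0,0.004,0,0,0]]}}

```text
clock: 8.57
position: [433.4, -361.9, 59.8]
ee_rot: [1.0, 0.005, 0.0, 0.0]
contact_force: [-2.1, 2.2, 5.1]
gripper_width: 10.7
```

Request:
{"api": "step_arm", "payload": {"series": [[0,0,0,0,0,0],[0,0,0,0,0,0],[0,0,0,0,0,0],[0,0,0,0,0,0],[0,0,0.02,0,0,0],[0,0,0.06,0,0,0],[0,0,0.12,0,0,0],[0,0,0.2,0,0,0],[0,0,0.28,0,0,0],[0,0,0.36,0,0,0],[0,0,0.4,0,0,0],[0,0,0.4,0,0,0]], "jaw": 0}}

```text
clock: 9.57
position: [435.5, -363.3, 224.2]
ee_rot: [1.0, 0.006, 0.004, 0.003]
contact_force: [0.6, -0.3, -0.4]
gripper_width: 42.6
```

Run:
```python
from h import *
s=st();d=snap("wrist","w_li_done.png");b,g=masks(d["image"])
for r in rect(d,cv2.morphologyEx(b,cv2.MORPH_CLOSE,np.ones((9,9))),84): print("blue z84",r)
for r in rect(d,cv2.morphologyEx(b,cv2.MORPH_CLOSE,np.ones((9,9))),60): print("blue z60",r)
```

```text
t 9.57 pos [ 435.5 -363.3  224.2] yaw_y 90.63 tilt [ 0.0089 -0.0056] F [ 0.6 -0.3 -0.4] w 42.6 j [-0.41  0.29 -0.16  0.   -1.12  1.99]
blue z84 (432.2, -361.7, 184.5, 95.4, -89.42, [313.0, 224.0])
blue z60 (425.3, -361.7, 200.2, 103.5, -89.42, [313.0, 224.0])
```

View pics/w_li_done.png

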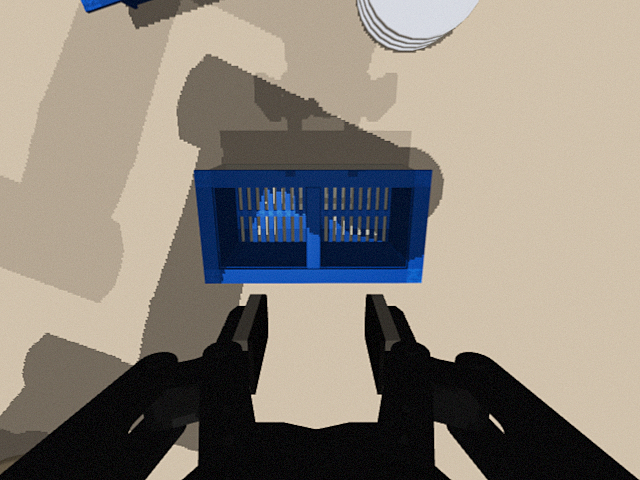

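The long insert hangs home: its outline at z=84 measures 184.5×95 mm, centred at (432.2,−361.7), yaw 90.6°. Next is the short insert.

Request:
{"api": "step_arm", "payload": {"series": [[0.07,0.04,0.02,0,0,0.03],[0.15,0.09,0.05,0,0,0.06],[0.23,0.13,0.08,0,0,0.09],[0.31,0.18,0.08,0,0,0.12],[0.39,0.23,0.08,0,0,0.15],[0.47,0.27,0.08,0,0,0.18],[0.53,0.3,0.08,0,0,0.182],[0.53,0.3,0.08,0,0,0.182],[0.53,0.3,0.08,0,0,0.182],[0.53,0.3,0.08,0,0,0.182]]}}

```text
clock: 10.45
position: [644.5, -241.8, 248.9]
ee_rot: [0.989, 0.147, -0.001, -0.001]
contact_force: [0.5, -0.3, 0.8]
gripper_width: 42.6
```

Run:
```python
from h import *
s=st();d=snap("wrist","w_si.png");b,g=masks(d["image"])
for r in rect(d,cv2.morphologyEx(b,cv2.MORPH_CLOSE,np.ones((9,9))),60): print("blue z60",r)
```

```text
t 10.45 pos [ 644.5 -241.8  248.9] yaw_y 106.96 tilt [-0.0031  0.0006] F [ 0.5 -0.3  0.8] w 42.6 j [-0.12  0.49  0.21 -0.   -1.3   1.99]
blue z60 (658.1, -242.4, 135.5, 94.7, -73.04, [321.0, 192.0])
blue z60 (427.4, -327.5, 110.1, 74.3, -89.23, [328.0, 403.0])
```

View pics/w_si.png

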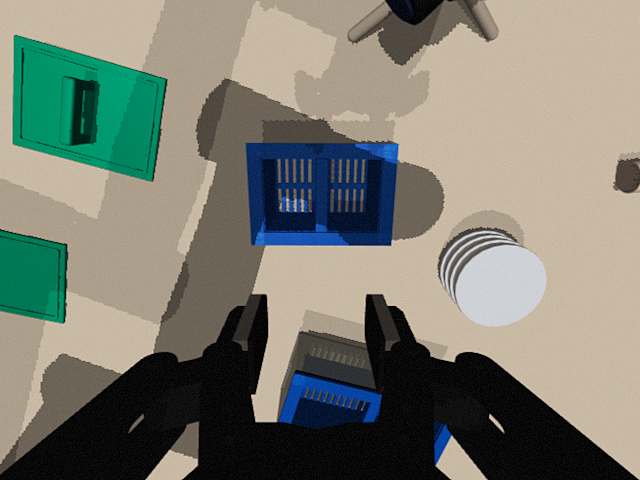

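Run:
```python
from h import *
dt=arm.get_image("top");ds=arm.get_image("scene")
for z in(0,50,100,150,200,250):
    print(z,ray(dt,[(463,120),(445,140),(490,88),(433,155)],z)[:,:2].round().tolist(),ray(ds,[(375,385),(362,360),(397,405),(350,435)],z)[:,:2].round().tolist())
dw=np.load("pics/w_si.npz");print(ray(dw,[(360,35),(490,35)],0).round(),ray(dw,[(400,5)],80).round())
```

```text
0 [[914.0, -327.0], [854.0, -276.0], [1011.0, -405.0], [810.0, -242.0]] [[844.0, -230.0], [793.0, -194.0], [906.0, -245.0], [846.0, -351.0]]
50 [[895.0, -313.0], [837.0, -264.0], [988.0, -388.0], [794.0, -231.0]] [[847.0, -246.0], [798.0, -211.0], [906.0, -259.0], [849.0, -360.0]]
100 [[875.0, -299.0], [820.0, -252.0], [965.0, -372.0], [779.0, -220.0]] [[850.0, -261.0], [803.0, -228.0], [906.0, -274.0], [852.0, -370.0]]
150 [[856.0, -286.0], [803.0, -240.0], [942.0, -355.0], [763.0, -210.0]] [[853.0, -276.0], [809.0, -245.0], [906.0, -288.0], [855.0, -379.0]]
200 [[837.0, -272.0], [786.0, -228.0], [919.0, -338.0], [748.0, -199.0]] [[856.0, -291.0], [814.0, -261.0], [906.0, -303.0], [858.0, -389.0]]
250 [[817.0, -258.0], [769.0, -216.0], [896.0, -322.0], [732.0, -189.0]] [[859.0, -306.0], [819.0, -278.0], [906.0, -317.0], [860.0, -398.0]]
[[ 807. -236.    0.]
 [ 843. -355.    0.]] [[ 817. -255.   80.]]
```

Request:
{"api": "step_arm", "payload": {"series": [[0.02,-0.001,0,0,0,0],[0.034,-0.001,-0.05,0,0,0],[0.034,-0.001,-0.13,0,0,0],[0.034,-0.001,-0.22,0,0,0],[0.034,-0.001,-0.31,0,0,0],[0.034,-0.001,-0.38,0,0,0],[0.034,-0.001,-0.44,0,0,0],[0.034,-0.001,-0.49,0,0,0],[0.034,-0.001,-0.53,0,0,0],[0.034,-0.001,-0.54,0,0,0],[0.034,-0.001,-0.54,0,0,0],[0.034,-0.001,-0.54,0,0,0]], "jaw": 0}}

```text
clock: 11.6
position: [659.7, -242.8, 35.5]
ee_rot: [0.989, 0.148, 0.001, 0.0]
contact_force: [-0.1, -0.7, 1.0]
gripper_width: 43.0
```

Run:
```python
from h import *
s=st();d=snap("wrist","w_si_low.png")
```

```text
t 11.6 pos [ 659.7 -242.8   35.5] yaw_y 106.97 tilt [ 0.0015 -0.0007] F [-0.1 -0.7  1. ] w 43.0 j [-0.12  0.68  0.    0.   -0.89  1.99]
```

View pics/w_si_low.png

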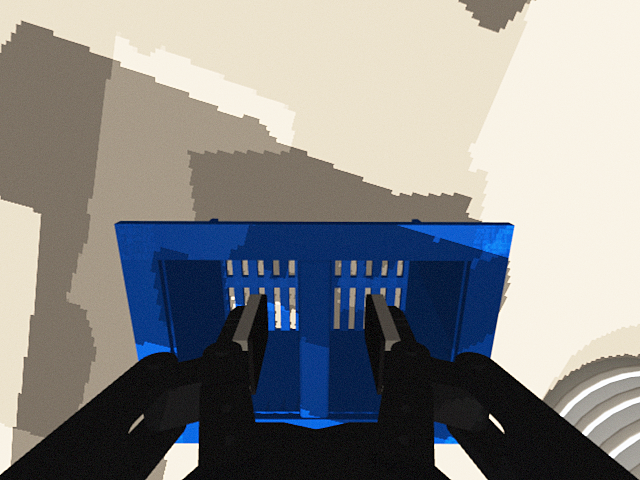

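The bridge sits centred between the pads. Closing and lifting.

Request:
{"api": "step_arm", "payload": {"series": [[0,0,0,0,0,0],[0,0,0,0,0,0],[0,0,0,0,0,0],[0,0,0,0,0,0],[0,0,0,0,0,0],[0,0,0,0,0,0],[0,0,0.01,0,0,0],[0,0,0.03,0,0,0],[0,0,0.06,0,0,0],[0,0,0.1,0,0,0],[0,0,0.15,0,0,0],[0,0,0.2,0,0,0]], "jaw": -1}}

```text
clock: 12.65
position: [658.7, -242.2, 115.6]
ee_rot: [0.989, 0.148, -0.0, -0.0]
contact_force: [0.7, 0.2, -0.6]
gripper_width: 10.8
```

Request:
{"api": "step_arm", "payload": {"series": [[0,0,0.06,0,0,0],[-0.02,0.03,0.12,0,0,-0.02],[-0.06,0.1,0.18,0,0,-0.04],[-0.1,0.18,0.23,0,0,-0.06],[-0.14,0.26,0.24,0,0,-0.08],[-0.18,0.34,0.24,0,0,-0.1],[-0.22,0.42,0.24,0,0,-0.12],[-0.26,0.5,0.24,0,0,-0.14],[-0.3,0.58,0.24,0,0,-0.16],[-0.34,0.66,0.24,0,0,-0.18],[-0.38,0.74,0.24,0,0,-0.2],[-0.42,0.82,0.24,0,0,-0.202]]}}

```text
clock: 13.65
position: [489.9, 87.0, 211.5]
ee_rot: [1.0, -0.011, 0.001, -0.0]
contact_force: [0.3, -0.3, -0.5]
gripper_width: 10.7
```

Request:
{"api": "step_arm", "payload": {"series": [[-0.04,0.08,0,0,0,0],[-0.08,0.16,0,0,0,0],[-0.12,0.24,0,0,0,0],[-0.14,0.32,0,0,0,0],[-0.155,0.39,0,0,0,0],[-0.16,0.44,0,0,0,0],[-0.16,0.46,0,0,0,0],[-0.16,0.46,0,0,0,0],[-0.16,0.46,0,0,0,0]]}}

```text
clock: 14.4
position: [426.8, 269.3, 210.7]
ee_rot: [1.0, -0.01, -0.0, 0.0]
contact_force: [-0.6, -0.1, -1.7]
gripper_width: 10.8
```

Run:
```python
from h import *
s=st();d=snap("wrist","w_si_up.png")
```

```text
t 14.4 pos [426.8 269.3 210.7] yaw_y 88.8 tilt [-0.0003 -0.0003] F [-0.6 -0.1 -1.7] w 10.8 j [ 0.89  0.2  -0.31 -0.   -1.06  0.66]
```

View pics/w_si_up.png

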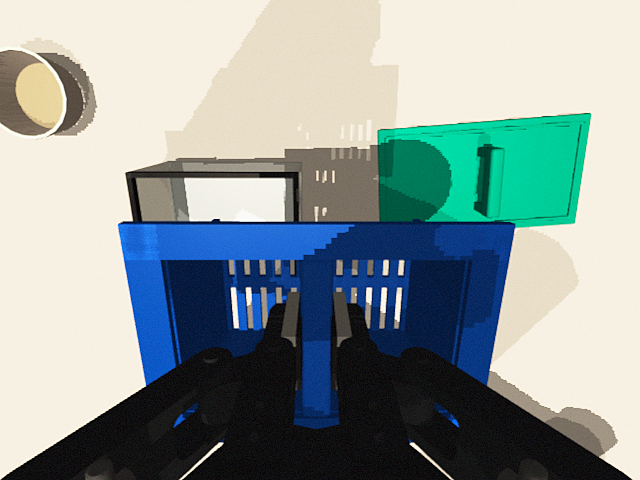

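Request:
{"api": "step_arm", "payload": {"series": [[0,0.04,0,0,0,0],[0,0.1,0,0,0,0],[0,0.15,0,0,0,0],[0,0.19,-0.01,0,0,0],[0,0.197,-0.05,0,0,0],[0,0.197,-0.1,0,0,0],[0,0.197,-0.15,0,0,0],[0,0.197,-0.19,0,0,0],[0,0.197,-0.2,0,0,0],[0,0.197,-0.2,0,0,0],[0,0.197,-0.2,0,0,0]]}}

```text
clock: 15.37
position: [427.6, 348.8, 131.0]
ee_rot: [1.0, -0.011, 0.0, -0.0]
contact_force: [0.5, -0.7, -0.7]
gripper_width: 10.7
```

Run:
```python
from h import *
s=st();d=snap("wrist","w_si_over.png");crop("w_si_over.png",100,540,160,300,1.8,"c8.png")
```

```text
t 15.37 pos [427.6 348.8 131. ] yaw_y 88.78 tilt [0.0008 0.0003] F [ 0.5 -0.7 -0.7] w 10.7 j [ 0.98  0.36 -0.31  0.   -0.9   0.57]
```

View pics/c8.png

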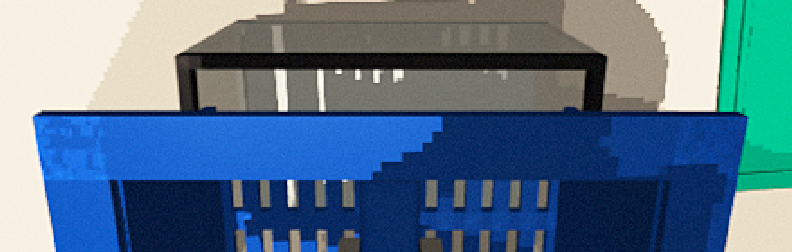

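Run:
```python
from held import *
s=st()
d=np.load("pics/w_si_over.npz")
g=arm  # far flange edge & corners
f=edge(d,(125,222),(510,222.5),4,pol=9);l=edge(d,(120,224),(147,385),4,pol=9);r=edge(d,(515,224),(490,385),4,pol=9)
A,B=isect(f,l),isect(f,r)
for dz in(26.6,23.7):
    P=ray(d,[A,B],s["position"][2]+dz)[:,:2];w=P[0]-P[1];n=np.array([w[1],-w[0]])/np.linalg.norm(w)
    print(dz,A,B,np.linalg.norm(w),np.degrees(np.arctan2(w[1],w[0])),"insert",P.mean(0)-48*n)
f=edge(d,(201,190),(434,190),3); l=edge(d,(198,192),(198.5,217),3); r=edge(d,(436.5,192),(436,217),3)
A,B=isect(f,l),isect(f,r)
P=ray(d,[A,B],80)[:,:2];w=P[0]-P[1];n=np.array([w[1],-w[0]])/np.linalg.norm(w)
print(A,B,np.linalg.norm(w),np.degrees(np.arctan2(w[1],w[0])),"tank",P.mean(0)-45*n)
```

```text
t 15.42 pos [427.7 349.1 131.6] yaw_y 88.79 tilt [0.0015 0.0014] F [ 0.1  0.  -0.5] w 10.9 j [ 0.98  0.36 -0.31  0.   -0.9   0.57]
26.6 [116.747635 220.78635 ] [515.1377  221.62479] 130.9992910530091 88.64312910919254 insert [427.78010427 348.83032059]
23.7 [116.747635 220.78635 ] [515.1377  221.62479] 134.3140284447075 88.64312910919254 insert [426.98638666 348.8440047 ]
[196.22232 188.5    ] [436.59302 188.5    ] 129.19025628377062 88.77186275336604 tank [427.56813927 348.46013435]
```

The insert and tank centres agree within 0.6 mm. Lowering.

Request:
{"api": "step_arm", "payload": {"series": [[0.001,-0.001,0,0,0,0],[0.001,-0.001,-0.03,0,0,0],[0.001,-0.001,-0.06,0,0,0],[0.001,-0.001,-0.09,0,0,0],[0.001,-0.001,-0.115,0,0,0],[0.001,-0.001,-0.13,0,0,0],[0.001,-0.001,-0.14,0,0,0],[0.001,-0.001,-0.15,0,0,0],[0.001,-0.001,-0.16,0,0,0],[0.001,-0.001,-0.165,0,0,0],[0.001,-0.001,-0.165,0,0,0]]}}

```text
clock: 16.33
position: [427.3, 348.1, 64.2]
ee_rot: [1.0, -0.011, -0.0, 0.0]
contact_force: [1.0, 0.4, -0.6]
gripper_width: 11.0
```

Request:
{"api": "step_arm", "payload": {"series": [[0,0,-0.003,0,0,0],[0,0,-0.006,0,0,0],[0,0,-0.009,0,0,0],[0,0,-0.011,0,0,0],[0,0,-0.011,0,0,0]]}}

```text
clock: 16.75
position: [427.4, 348.2, 60.1]
ee_rot: [1.0, -0.011, 0.0, 0.0]
contact_force: [0.0, -0.2, -0.4]
gripper_width: 10.8
```

Request:
{"api": "step_arm", "payload": {"series": [[0,0,-0.002,0,0,0],[0,0,-0.004,0,0,0],[0,0,-0.004,0,0,0]]}}

```text
clock: 17.0
position: [427.4, 348.3, 59.9]
ee_rot: [1.0, -0.01, 0.0, -0.0]
contact_force: [-2.5, -0.4, 7.9]
gripper_width: 10.3
```

Request:
{"api": "step_arm", "payload": {"series": [[0,0,0.002,0,0,0],[0,0,0.002,0,0,0]]}}

```text
clock: 17.17
position: [427.5, 348.3, 59.9]
ee_rot: [1.0, -0.01, 0.0, -0.0]
contact_force: [-1.6, -0.7, 3.6]
gripper_width: 10.9
```

Request:
{"api": "step_arm", "payload": {"series": [[0,0,0,0,0,0],[0,0,0,0,0,0],[0,0,0,0,0,0],[0,0,0,0,0,0],[0,0,0.02,0,0,0],[0,0,0.06,0,0,0],[0,0,0.12,0,0,0],[0,0,0.2,0,0,0],[0,0,0.28,0,0,0],[0,0,0.36,0,0,0],[0,0,0.4,0,0,0],[0,0,0.4,0,0,0]], "jaw": 0}}

```text
clock: 18.17
position: [429.1, 349.9, 225.0]
ee_rot: [1.0, -0.01, 0.004, -0.004]
contact_force: [-0.2, -0.5, 0.7]
gripper_width: 42.6
```

Request:
{"api": "step_arm", "payload": {"series": [[0,0,0,0,0,0],[0,0,0,0,0,0],[0,0,0,0,0,0]]}}

```text
clock: 18.42
position: [426.8, 347.5, 217.8]
ee_rot: [1.0, -0.011, -0.001, 0.001]
contact_force: [-0.8, 0.4, 0.6]
gripper_width: 42.9
```

Run:
```python
from h import *
s=st();d=snap("wrist","w_si_done.png");b,g=masks(d["image"])
for r in rect(d,cv2.morphologyEx(b,cv2.MORPH_CLOSE,np.ones((9,9))),84): print("blue z84",r)
for r in rect(d,g,4): print("green",r)
```

```text
t 18.42 pos [426.8 347.5 217.8] yaw_y 88.78 tilt [-0.002  -0.0024] F [-0.8  0.4  0.6] w 42.9 j [ 0.98  0.27 -0.2  -0.   -1.11  0.57]
blue z84 (425.8, 348.1, 135.2, 95.8, 88.75, [315.0, 222.0])
green (450.4, 114.5, 189.1, 105.0, -86.79, [548.0, 173.0])
```

View pics/w_si_done.png

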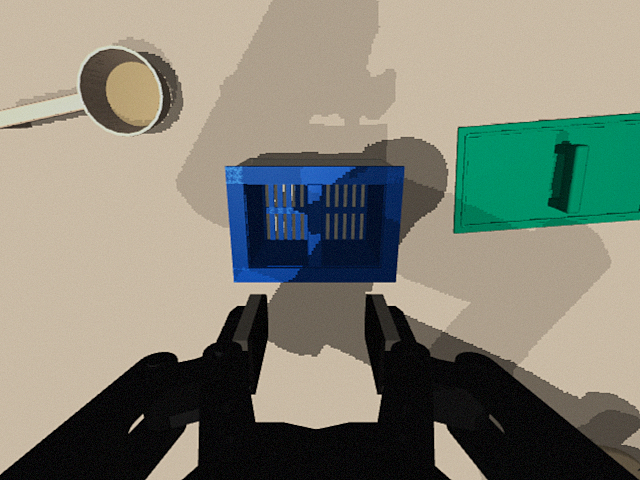

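The short insert hangs home (135.2×95.8 mm at z=84). Next is the long lid.

Request:
{"api": "step_arm", "payload": {"series": [[0.01,-0.09,0,0,0,0.01],[0.02,-0.18,0,0,0,0.02],[0.03,-0.27,0,0,0,0.03],[0.04,-0.36,0,0,0,0.04],[0.05,-0.45,0,0,0,0.049],[0.055,-0.53,0,0,0,0.049],[0.057,-0.595,0,0,0,0.049],[0.057,-0.595,0,0,0,0.049],[0.057,-0.595,0,0,0,0.049],[0.057,-0.595,0,0,0,0.049]]}}

```text
clock: 19.3
position: [450.2, 110.3, 218.8]
ee_rot: [1.0, 0.028, -0.0, 0.0]
contact_force: [-0.0, 0.6, 0.1]
gripper_width: 42.8
```

Run:
```python
from h import *
s=st();d=snap("wrist","w_ll.png");b,g=masks(d["image"])
for r in rect(d,g,4): print("green",r)
```

```text
t 19.3 pos [450.2 110.3 218.8] yaw_y 93.19 tilt [-0.0008 -0.0005] F [-0.   0.6  0.1] w 42.8 j [ 0.59  0.12 -0.39 -0.   -1.06  1.03]
green (450.5, 110.3, 194.1, 104.5, -86.82, [316.0, 199.0])
green (619.1, 6.0, 145.0, 28.9, -86.8, [448.0, 17.0])
```

View pics/w_ll.png

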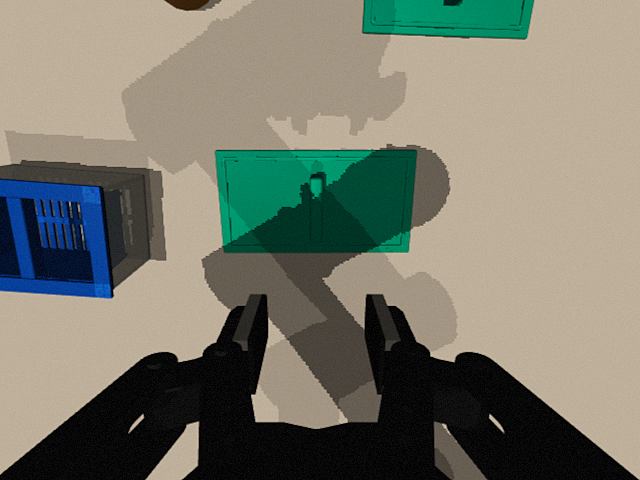

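The lid is centred under the tool (450.5,110.3), yaw 93.2°. Descending.

Request:
{"api": "step_arm", "payload": {"series": [[0,0,-0.04,0,0,0],[0,0,-0.11,0,0,0],[0,0,-0.19,0,0,0],[0,0,-0.27,0,0,0],[0,0,-0.34,0,0,0],[0,0,-0.4,0,0,0],[0,0,-0.45,0,0,0],[0,0,-0.485,0,0,0],[0,0,-0.505,0,0,0],[0,0,-0.515,0,0,0],[0,0,-0.52,0,0,0],[0,0,-0.52,0,0,0]], "jaw": 0}}

```text
clock: 20.35
position: [450.5, 110.8, 11.5]
ee_rot: [1.0, 0.028, 0.0, -0.0]
contact_force: [0.3, -0.2, 0.2]
gripper_width: 42.7
```

Run:
```python
from h import *
s=st();d=snap("wrist","w_ll_low.png")
```

```text
t 20.35 pos [450.5 110.8  11.5] yaw_y 93.25 tilt [0.0005 0.0003] F [ 0.3 -0.2  0.2] w 42.7 j [ 0.59  0.42 -0.64  0.   -0.51  1.03]
```

View pics/w_ll_low.png

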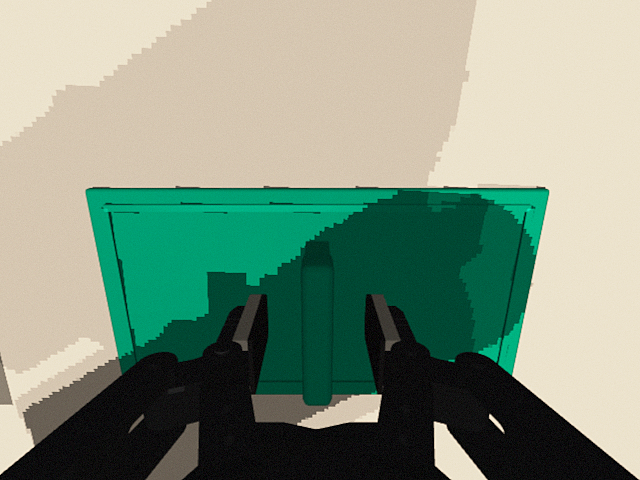

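The pads straddle the lid bar (column 317). Closing and lifting.

Request:
{"api": "step_arm", "payload": {"series": [[0,0,0,0,0,0],[0,0,0,0,0,0],[0,0,0,0,0,0],[0,0,0,0,0,0],[0,0,0,0,0,0],[0,0,0,0,0,0],[0,0,0.01,0,0,0],[0,0,0.03,0,0,0],[0,0,0.06,0,0,0],[0,0,0.1,0,0,0],[0,0,0.15,0,0,0],[0,0,0.2,0,0,0]], "jaw": -1}}

```text
clock: 21.4
position: [449.7, 109.8, 92.3]
ee_rot: [1.0, 0.028, -0.0, 0.0]
contact_force: [1.5, 0.4, -1.3]
gripper_width: 10.6
```

Request:
{"api": "step_arm", "payload": {"series": [[0,0,0.06,0,0,0],[0,-0.03,0.12,0,0,0],[-0.01,-0.1,0.18,0,0,0],[-0.01,-0.19,0.23,0,0,-0.01],[-0.01,-0.28,0.25,0,0,-0.02],[-0.02,-0.37,0.25,0,0,-0.03],[-0.02,-0.46,0.25,0,0,-0.03],[-0.03,-0.55,0.25,0,0,-0.03],[-0.03,-0.64,0.25,0,0,-0.03],[-0.03,-0.73,0.25,0,0,-0.03],[-0.04,-0.82,0.25,0,0,-0.03],[-0.04,-0.9,0.25,0,0,-0.03]]}}

```text
clock: 22.4
position: [432.8, -251.7, 191.7]
ee_rot: [1.0, 0.004, -0.0, -0.0]
contact_force: [0.4, 0.8, -0.9]
gripper_width: 11.1
```

Request:
{"api": "step_arm", "payload": {"series": [[0,-0.04,0,0,0,0],[0,-0.05,0,0,0,0],[0,-0.05,0,0,0,0],[0,-0.05,0,0,0,0],[0,-0.05,0,0,0,0]]}}

```text
clock: 22.82
position: [434.0, -268.8, 191.4]
ee_rot: [1.0, 0.005, -0.0, -0.0]
contact_force: [0.0, -0.2, -0.9]
gripper_width: 10.9
```

Run:
```python
from h import *
s=st();d=snap("wrist","w_ll_up.png")
```

```text
t 22.82 pos [ 434.  -268.8  191.4] yaw_y 90.56 tilt [-0.0001  0.0004] F [ 0.  -0.2 -0.9] w 10.9 j [-0.24  0.23 -0.33 -0.   -1.02  1.82]
```

View pics/w_ll_up.png

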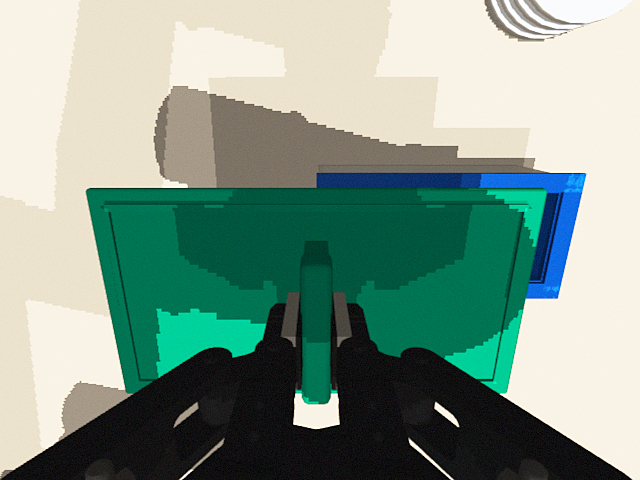

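Run:
```python
from h import *
for fn,tz in(("w_ll_low",11.5),("w_ll_up",191.4)):
    d=np.load("pics/"+fn+".npz");b,g=masks(d["image"])
    for dz in(-7.5,-9,-10.5): print(fn,dz,rect(d,g,tz+dz)[:1])
```

```text
w_ll_low -7.5 [(448.0, 110.3, 193.5, 111.2, -86.76, [317.0, 284.0])]
w_ll_low -9 [(447.1, 110.2, 195.5, 112.3, -86.76, [317.0, 284.0])]
w_ll_low -10.5 [(446.3, 110.2, 197.4, 113.4, -86.76, [317.0, 284.0])]
w_ll_up -7.5 [(431.7, -269.1, 192.6, 110.7, -89.45, [316.0, 286.0])]
w_ll_up -9 [(430.9, -269.1, 194.5, 111.8, -89.45, [316.0, 286.0])]
w_ll_up -10.5 [(430.1, -269.1, 196.5, 112.9, -89.45, [316.0, 286.0])]
```

Request:
{"api": "step_arm", "payload": {"series": [[0,-0.04,0,0,0,0],[0,-0.09,0,0,0,0],[0,-0.14,0,0,0,0],[0,-0.19,-0.02,0,0,0],[-0.003,-0.22,-0.06,0,0,0],[-0.003,-0.231,-0.11,0,0,0],[-0.003,-0.231,-0.14,0,0,0],[-0.003,-0.231,-0.16,0,0,0],[-0.003,-0.231,-0.17,0,0,0],[-0.003,-0.231,-0.17,0,0,0],[-0.003,-0.231,-0.17,0,0,0]]}}

```text
clock: 23.78
position: [433.7, -361.9, 124.0]
ee_rot: [1.0, 0.005, 0.0, 0.0]
contact_force: [0.0, -0.6, -0.6]
gripper_width: 11.1
```

Run:
```python
from h import *
s=st();d=snap("wrist","w_ll_over.png");d=snap("scene","s_ll_over.png")
b=cv2.imread("pics/s_ll_over.png")[270:390,130:250];c=cv2.imread("pics/w_ll_over.png")[130:410]
o=np.zeros((560,800,3),np.uint8);o[:280,:640]=c;o[280:560,:280]=cv2.resize(b,(280,280));cv2.imwrite("pics/c9.png",o)
```

```text
t 23.78 pos [ 433.7 -361.9  124. ] yaw_y 90.58 tilt [ 0.001  -0.0008] F [ 0.  -0.6 -0.6] w 11.1 j [-0.41  0.38 -0.29  0.   -0.9   1.99]
```

View pics/c9.png

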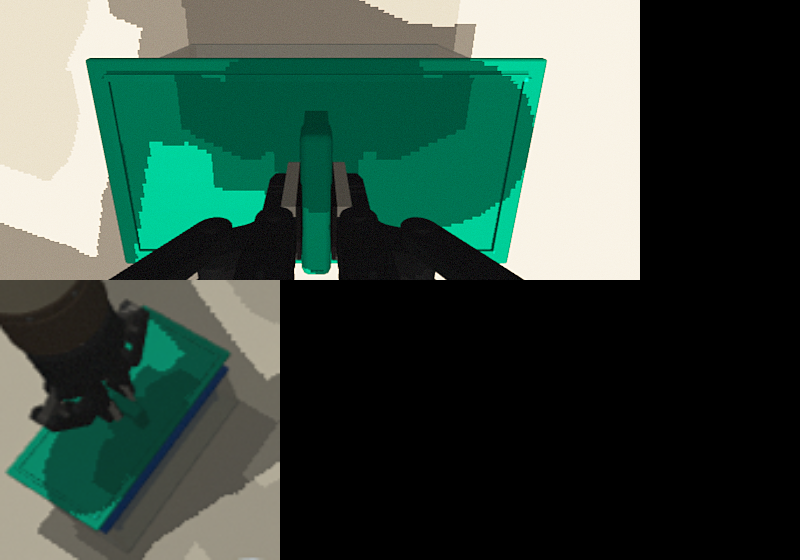

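```bash
cat > far.py <<'E'
from h import *
def far(fn,a,b,la,rb,z,half,tag,k=4):
    d=np.load("pics/"+fn+".npz")
    f=edge(d,a,b,k,pol=9);l=edge(d,a,la,k,pol=9);r=edge(d,b,rb,k,pol=9)
    A,B=isect(f,l),isect(f,r);P=ray(d,[A,B],z)[:,:2];w=P[0]-P[1];n=np.array([w[1],-w[0]])/np.linalg.norm(w)
    print(tag,A.round(1),B.round(1),"len",np.linalg.norm(w).round(1),"yaw",np.degrees(np.arctan2(w[1],w[0])).round(2),"centre",(P.mean(0)-half*n).round(1))
E
python3 - <<'E'
from far import *
q=((87,188),(547,188),(118,350),(520,350))
far("w_ll_low",*q,4,53,"low")
for dz in(-7.5,-8.5): far("w_ll_up",*q,191.4+dz,53,"up"); far("w_ll_over",*q,124+dz,53,"over")
E
python3 - <<'E'
import sys;sys.path.insert(0,'.')
from h import *
crop("w_ll_over.png",60,580,165,245,1.5,"c10.png")
E
```

```text
low [ 84.2 187.5] [549.6 187.5] len 193.4 yaw 93.24 centre [450.8 110.3]
up [ 84.5 187.5] [550.  187.4] len 193.5 yaw 90.57 centre [ 434.3 -269.4]
over [ 84.7 187.5] [546.7 187.5] len 192.1 yaw 90.56 centre [ 433.9 -361.9]
up [ 84.5 187.5] [550.  187.4] len 194.8 yaw 90.57 centre [ 434.1 -269.5]
over [ 84.7 187.5] [546.7 187.5] len 193.4 yaw 90.56 centre [ 433.7 -361.9]
```

The lid in the grip is at (433.8,−361.9), yaw 90.6°, and the tank at about (433,−361). I nudge it and lower.

Request:
{"api": "step_arm", "payload": {"series": [[-0.002,0.002,-0.01,0,0,0],[-0.002,0.002,-0.03,0,0,0],[-0.002,0.002,-0.045,0,0,0],[-0.002,0.002,-0.055,0,0,0],[-0.002,0.002,-0.06,0,0,0],[-0.002,0.002,-0.063,0,0,0],[-0.002,0.002,-0.065,0,0,0],[-0.002,0.002,-0.067,0,0,0],[-0.002,0.002,-0.067,0,0,0]]}}

```text
clock: 24.63
position: [432.2, -361.5, 96.5]
ee_rot: [1.0, 0.004, 0.0, 0.0]
contact_force: [0.7, 1.0, 0.0]
gripper_width: 10.6
```

Request:
{"api": "step_arm", "payload": {"series": [[0,0,-0.002,0,0,0],[0,0,-0.003,0,0,0],[0,0,-0.003,0,0,0]]}}

```text
clock: 24.88
position: [432.4, -361.6, 96.2]
ee_rot: [1.0, 0.005, 0.0, 0.0]
contact_force: [-1.5, 1.2, 5.4]
gripper_width: 11.0
```

Contact is at TCP z≈96.2, as expected. I release.

Request:
{"api": "step_arm", "payload": {"series": [[0,0,0.001,0,0,0],[0,0,0.001,0,0,0]]}}

```text
clock: 25.05
position: [432.4, -361.6, 96.2]
ee_rot: [1.0, 0.004, 0.0, 0.0]
contact_force: [-1.6, 1.0, 3.5]
gripper_width: 10.6
```

Request:
{"api": "step_arm", "payload": {"series": [[0,0,0,0,0,0],[0,0,0,0,0,0],[0,0,0,0,0,0],[0,0,0,0,0,0],[0,0,0.02,0,0,0],[0,0,0.06,0,0,0],[0,0,0.11,0,0,0],[0,0,0.18,0,0,0],[0,0,0.24,0,0,0],[0,0,0.28,0,0,0],[0,0,0.3,0,0,0],[0,0,0.3,0,0,0]], "jaw": 0}}

```text
clock: 26.05
position: [433.1, -362.0, 218.1]
ee_rot: [1.0, 0.004, 0.002, 0.001]
contact_force: [-0.0, 0.8, -0.1]
gripper_width: 42.6
```

Request:
{"api": "step_arm", "payload": {"series": [[0,0,0,0,0,0],[0,0,0,0,0,0],[0,0,0,0,0,0]]}}

```text
clock: 26.3
position: [431.5, -361.0, 214.1]
ee_rot: [1.0, 0.004, -0.001, -0.001]
contact_force: [-0.3, 0.1, -0.1]
gripper_width: 42.6
```

Run:
```python
from h import *
s=st();d=snap("wrist","w_ll_done.png");b,g=masks(d["image"])
for r in rect(d,g,88): print("green z88",r)
```

```text
t 26.3 pos [ 431.5 -361.   214.1] yaw_y 90.49 tilt [-0.0027  0.0015] F [-0.3  0.1 -0.1] w 42.6 j [-0.41  0.29 -0.17 -0.   -1.11  1.99]
green z88 (432.8, -361.7, 193.8, 104.3, -89.49, [317.0, 221.0])
```

View pics/w_ll_done.png

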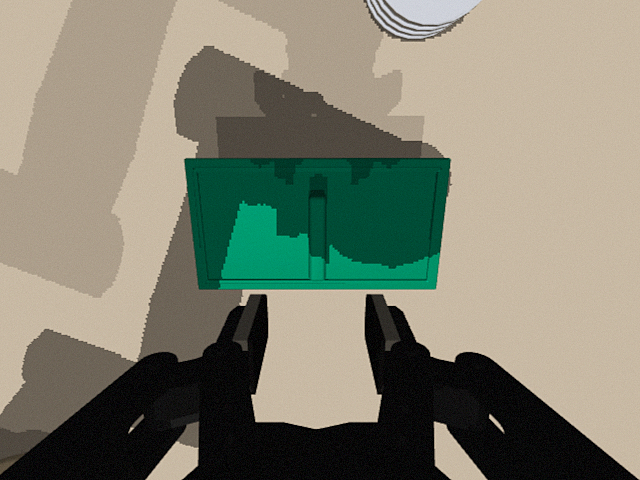

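The long lid lies at (432.8,−361.7), yaw 90.5°. Now the short lid.

Request:
{"api": "step_arm", "payload": {"series": [[0.03,0.05,0,0,0,0],[0.08,0.13,0,0,0,0],[0.13,0.21,0,0,0,0.01],[0.18,0.29,0,0,0,0.01],[0.23,0.37,0,0,0,0.01],[0.28,0.45,0,0,0,0.01],[0.33,0.53,0,0,0,0.01],[0.38,0.61,0,0,0,0.01],[0.43,0.69,0,0,0,0.01],[0.48,0.77,0,0,0,0.01],[0.53,0.85,0,0,0,0.01],[0.56,0.9,0,0,0,0.01]]}}

```text
clock: 27.35
position: [657.4, 1.7, 214.2]
ee_rot: [1.0, 0.013, -0.001, 0.0]
contact_force: [0.0, -0.8, -0.3]
gripper_width: 42.9
```

Request:
{"api": "step_arm", "payload": {"series": [[0.005,0.01,0,0,0,0],[0.01,0.022,0,0,0,0],[0.01,0.022,0,0,0,0],[0.01,0.022,0,0,0,0],[0.01,0.022,0,0,0,0]]}}

```text
clock: 27.77
position: [659.6, 6.2, 215.8]
ee_rot: [1.0, 0.012, -0.0, 0.0]
contact_force: [0.6, -0.1, -0.5]
gripper_width: 42.7
```

Run:
```python
from h import *
s=st();d=snap("wrist","w_sl.png");b,g=masks(d["image"])
for r in rect(d,g,4): print("green z4",r)
```

```text
t 27.77 pos [659.6   6.2 215.8] yaw_y 91.33 tilt [-0.0004 -0.0002] F [ 0.6 -0.1 -0.5] w 42.7 j [ 0.25  0.45  0.08  0.   -1.2   1.34]
green z4 (660.2, 6.5, 144.4, 104.8, -88.62, [315.0, 200.0])
green z4 (351.0, -382.4, 126.7, 59.6, 16.98, [621.0, 440.0])
```

View pics/w_sl.png

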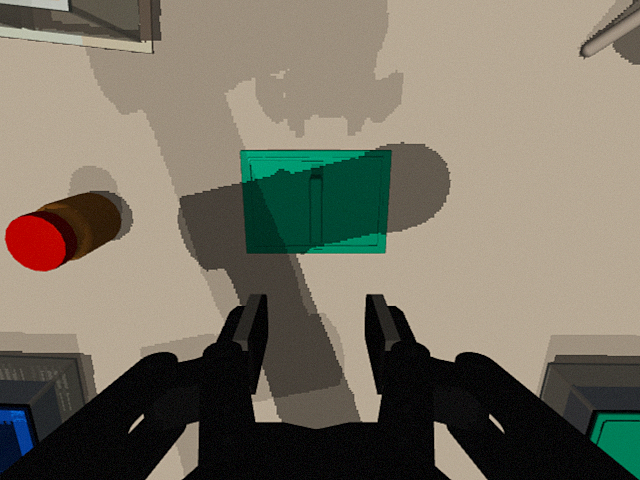

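The short lid is at (660.2,6.5), yaw 91.4°, directly below the tool. Descending.

Request:
{"api": "step_arm", "payload": {"series": [[0.001,0.001,-0.04,0,0,0],[0.001,0.001,-0.11,0,0,0],[0.001,0.001,-0.19,0,0,0],[0.001,0.001,-0.27,0,0,0],[0.001,0.001,-0.34,0,0,0],[0.001,0.001,-0.4,0,0,0],[0.001,0.001,-0.445,0,0,0],[0.001,0.001,-0.475,0,0,0],[0.001,0.001,-0.495,0,0,0],[0.001,0.001,-0.506,0,0,0],[0.001,0.001,-0.511,0,0,0],[0.001,0.001,-0.511,0,0,0]], "jaw": 0}}

```text
clock: 28.82
position: [661.1, 7.7, 12.0]
ee_rot: [1.0, 0.012, 0.001, -0.0]
contact_force: [0.3, -0.5, 0.8]
gripper_width: 42.8
```

Run:
```python
from h import *
s=st();d=snap("wrist","w_sl_low.png")
```

```text
t 28.82 pos [661.1   7.7  12. ] yaw_y 91.4 tilt [0.0013 0.0002] F [ 0.3 -0.5  0.8] w 42.8 j [ 0.26  0.65 -0.13  0.   -0.78  1.34]
```

View pics/w_sl_low.png

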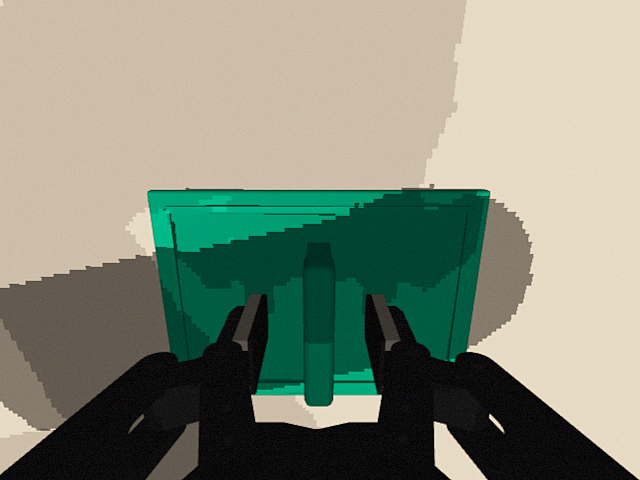

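Request:
{"api": "step_arm", "payload": {"series": [[0,0,0,0,0,0],[0,0,0,0,0,0],[0,0,0,0,0,0],[0,0,0,0,0,0],[0,0,0,0,0,0],[0,0,0,0,0,0],[0,0,0.01,0,0,0],[0,0,0.03,0,0,0],[0,0,0.06,0,0,0],[0,0,0.1,0,0,0],[0,0,0.15,0,0,0],[0,0,0.2,0,0,0]], "jaw": -1}}

```text
clock: 29.87
position: [660.3, 7.6, 92.5]
ee_rot: [1.0, 0.012, -0.0, 0.0]
contact_force: [0.2, 0.9, -0.8]
gripper_width: 10.8
```

Request:
{"api": "step_arm", "payload": {"series": [[0,0,0.07,0,0,0],[0,0,0.14,0,0,0],[-0.02,0.03,0.2,0,0,0],[-0.06,0.09,0.25,0,0,0],[-0.11,0.16,0.26,0,0,-0.01],[-0.16,0.23,0.26,0,0,-0.02],[-0.21,0.3,0.26,0,0,-0.029],[-0.26,0.37,0.26,0,0,-0.029],[-0.31,0.44,0.26,0,0,-0.029],[-0.36,0.51,0.26,0,0,-0.029],[-0.41,0.58,0.26,0,0,-0.029],[-0.46,0.65,0.26,0,0,-0.029]]}}

```text
clock: 30.87
position: [475.3, 268.8, 196.3]
ee_rot: [1.0, -0.011, 0.0, -0.0]
contact_force: [-0.3, 0.6, -0.7]
gripper_width: 10.4
```

Request:
{"api": "step_arm", "payload": {"series": [[-0.05,0.07,0,0,0,0],[-0.09,0.13,0,0,0,0],[-0.115,0.18,0,0,0,0],[-0.122,0.2,-0.03,0,0,0],[-0.122,0.204,-0.08,0,0,0],[-0.122,0.204,-0.12,0,0,0],[-0.122,0.204,-0.15,0,0,0],[-0.122,0.204,-0.17,0,0,0],[-0.122,0.204,-0.18,0,0,0],[-0.122,0.204,-0.18,0,0,0],[-0.122,0.204,-0.18,0,0,0]]}}

```text
clock: 31.78
position: [428.2, 349.6, 124.1]
ee_rot: [1.0, -0.011, 0.0, -0.0]
contact_force: [0.3, -0.6, -0.7]
gripper_width: 10.8
```

Run:
```python
from h import *
s=st();d=snap("wrist","w_sl_over.png")
```

```text
t 31.78 pos [428.2 349.6 124.1] yaw_y 88.79 tilt [0.0009 0.0007] F [ 0.3 -0.6 -0.7] w 10.8 j [ 0.98  0.37 -0.32  0.   -0.89  0.57]
```

View pics/w_sl_over.png

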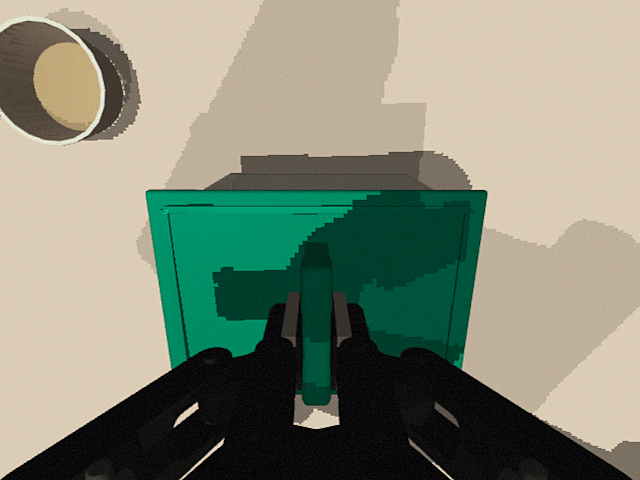

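Run:
```python
from far import *
s=st()
q=((147,191),(487,191),(167,340),(469,340))
for dz in(-7.5,-8.5): far("w_sl_over",*q,124.1+dz,53,"over")
far("w_sl_low",(149,191),(489,191),(167,340),(471,340),4,53,"low")
```

```text
t 31.83 pos [428.3 349.8 124.3] yaw_y 88.79 tilt [0.0013 0.0014] F [ 0.5  0.3 -0.6] w 10.7 j [ 0.98  0.36 -0.32  0.   -0.89  0.57]
over [144.5 189.5] [487.5 189.5] len 142.8 yaw 88.79 centre [427.6 349.6]
over [144.5 189.5] [487.5 189.5] len 143.8 yaw 88.79 centre [427.4 349.6]
low [146.2 189.6] [490.4 188.8] len 143.8 yaw 91.51 centre [660.5   6.6]
```

The lid needs about −1.2 mm in y. Nudging and lowering.

Request:
{"api": "step_arm", "payload": {"series": [[-0.001,-0.003,-0.01,0,0,0],[-0.001,-0.003,-0.03,0,0,0],[-0.001,-0.003,-0.045,0,0,0],[-0.001,-0.003,-0.055,0,0,0],[-0.001,-0.003,-0.06,0,0,0],[-0.001,-0.003,-0.063,0,0,0],[-0.001,-0.003,-0.065,0,0,0],[-0.001,-0.003,-0.067,0,0,0],[-0.001,-0.003,-0.067,0,0,0]]}}

```text
clock: 32.58
position: [427.4, 348.3, 96.5]
ee_rot: [1.0, -0.011, 0.0, -0.0]
contact_force: [-0.3, -0.4, -0.3]
gripper_width: 10.8
```

Request:
{"api": "step_arm", "payload": {"series": [[0,0,-0.002,0,0,0],[0,0,-0.003,0,0,0],[0,0,-0.003,0,0,0]]}}

```text
clock: 32.83
position: [427.5, 348.4, 96.4]
ee_rot: [1.0, -0.01, 0.0, -0.0]
contact_force: [-2.8, -1.2, 5.0]
gripper_width: 10.9
```

Request:
{"api": "step_arm", "payload": {"series": [[0,0,0.001,0,0,0],[0,0,0.001,0,0,0]]}}

```text
clock: 33.0
position: [427.5, 348.4, 96.4]
ee_rot: [1.0, -0.01, 0.0, -0.0]
contact_force: [-2.0, 0.4, 4.7]
gripper_width: 10.7
```

Request:
{"api": "step_arm", "payload": {"series": [[0,0,0,0,0,0],[0,0,0,0,0,0],[0,0,0,0,0,0],[0,0,0,0,0,0],[0,0,0.02,0,0,0],[0,0,0.06,0,0,0],[0,0,0.11,0,0,0],[0,0,0.18,0,0,0],[0,0,0.24,0,0,0],[0,0,0.28,0,0,0],[0,0,0.3,0,0,0],[0,0,0.3,0,0,0]], "jaw": 0}}

```text
clock: 34.0
position: [428.1, 349.0, 218.1]
ee_rot: [1.0, -0.01, 0.001, -0.002]
contact_force: [0.6, -0.0, -0.7]
gripper_width: 42.8
```

Request:
{"api": "step_arm", "payload": {"series": [[0,0,0,0,0,0],[0,0,0,0,0,0],[0,0,0,0,0,0],[0,0,0,0,0,0]]}}

```text
clock: 34.33
position: [427.0, 347.7, 214.4]
ee_rot: [1.0, -0.011, -0.001, 0.001]
contact_force: [0.5, 0.3, -0.7]
gripper_width: 42.8
```

Run:
```python
from h import *
s=st();d=snap("wrist","w_sl_done.png");b,g=masks(d["image"])
for r in rect(d,g,88): print("green z88",r)
```

```text
t 34.33 pos [427.  347.7 214.4] yaw_y 88.79 tilt [-0.0016 -0.0021] F [ 0.5  0.3 -0.7] w 42.8 j [ 0.98  0.27 -0.2  -0.   -1.1   0.57]
green z88 (426.8, 348.2, 144.3, 104.7, 88.77, [315.0, 223.0])
```

View pics/w_sl_done.png

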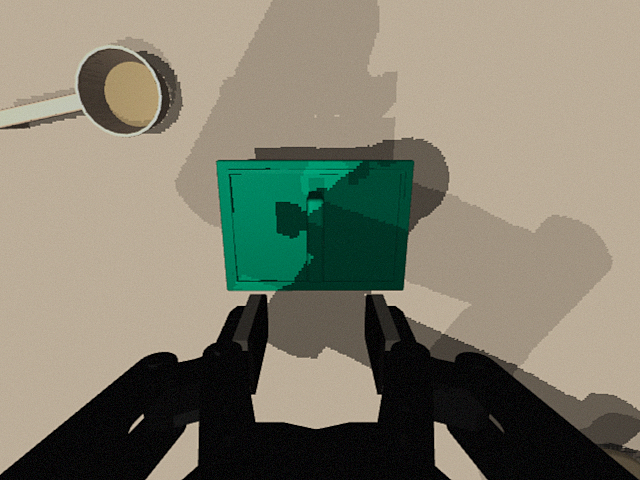

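The short lid is flat at (426.8,348.2), yaw 88.8°. I move the arm clear for a final overall look.

Request:
{"api": "step_arm", "payload": {"series": [[0,-0.04,0.03,0,0,0],[0,-0.12,0.06,0,0,0],[0,-0.2,0.09,0,0,0],[0,-0.28,0.12,0,0,0],[0,-0.36,0.15,0,0,0],[0,-0.44,0.18,0,0,0],[0,-0.52,0.2,0,0,0],[0,-0.6,0.2,0,0,0],[0,-0.68,0.2,0,0,0],[0,-0.76,0.2,0,0,0],[0,-0.8,0.2,0,0,0],[0,-0.8,0.2,0,0,0]]}}

```text
clock: 35.38
position: [426.8, 25.7, 295.5]
ee_rot: [1.0, -0.012, -0.0, 0.0]
contact_force: [0.4, -0.5, 0.3]
gripper_width: 42.8
```

Run:
```python
from h import *
s=st()
for n in("scene","top"):
    d=snap(n,n+"_end.png");b,g=masks(d["image"])
    print(n,rect(d,g,88))
    a=cv2.imread(f"pics/{n}0.png").astype(int);e=cv2.imread(f"pics/{n}_end.png").astype(int)
o=np.hstack([cv2.resize(cv2.imread("pics/scene_end.png"),(400,300),interpolation=cv2.INTER_AREA),cv2.resize(cv2.imread("pics/top_end.png"),(400,300),interpolation=cv2.INTER_AREA)])
x=cv2.imread("pics/scene_end.png");z=np.hstack([cv2.resize(x[270:390,130:260],(400,300)),cv2.resize(x[100:190,290:410],(400,300))])
cv2.imwrite("pics/c11.png",np.vstack([o,z]))
```

```text
t 35.38 pos [426.8  25.7 295.5] yaw_y 88.58 tilt [-0.0007 -0.0005] F [ 0.4 -0.5  0.3] w 42.8 j [ 0.44 -0.01 -0.33  0.   -1.25  1.1 ]
scene [(433.8, -361.1, 195.4, 105.8, -89.49, [184.0, 333.0]), (427.9, 349.1, 145.5, 104.7, 88.87, [340.0, 132.0]), (-221.8, -11.0, 133.5, 62.9, 0.05, [89.0, 129.0])]
top [(431.7, -361.9, 193.5, 104.6, -89.55, [488.0, 290.0]), (426.9, 347.8, 145.5, 104.7, 88.7, [208.0, 283.0])]
```

View pics/c11.png

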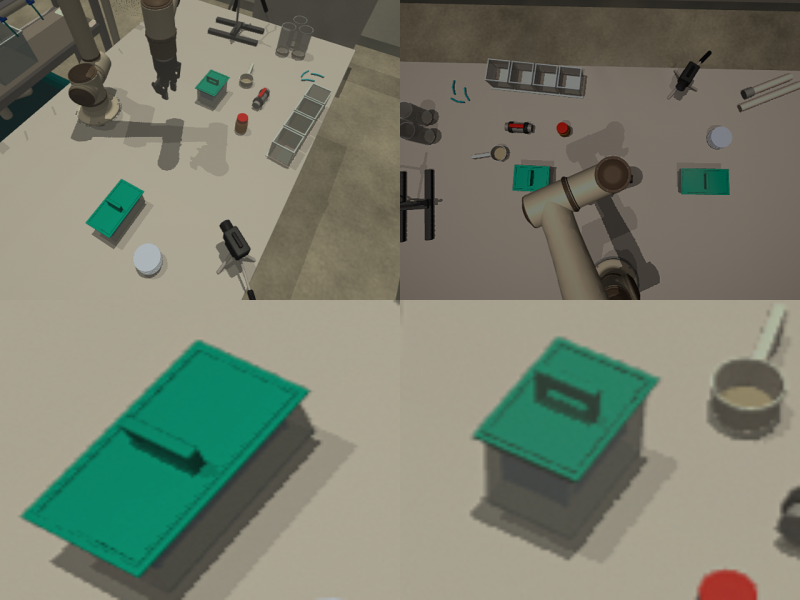

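Both lids look flat and square in both views, and the bystanders are where they were. Handing in.

Run:
```python
from bench import arm
print(arm.job_done(), arm.read_state()["clock"])
```

```text
the job is handed in; nothing more can be done
the job is handed in; nothing more can be done
```

Both breeding tanks are made up: each blue insert hangs home in its own tank with its teal lid on top. The job was handed in after about 35 s of robot time. Every piece was lowered until it touched and released there; the highest contact force I read was about 16 N.

**Short tank:** the lid centre came out within about 1 mm of the tank centre in the scene, top and wrist views, and their yaws agree at about 88.8°.

**Long tank:** the yaws agree at about 90.5°. The lid sits about 1 mm (wrist and scene views) to 2 mm (top view) toward −y of the tank centre. I left it there, because the lid overhangs the tank by 8 mm on each side.

**Seating:** both inserts met the rim at the height I had worked out. Their outlines measured 184.5 × 95 mm and 135 × 96 mm at z = 84 mm, as they should when home. The lids stand flat in the pictures.

**Surroundings:** the last overview shows the tanks upright, and the jar, valve, dishes and strainer looking undisturbed. I checked the bystanders by eye only, and did not re-measure the tanks directly once they were covered.

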